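Hang the routing template on its screw

ROBOT

A 6-joint arm with a two-finger parallel gripper is mounted at the origin on the work surface. World frame = base frame: x ahead of the robot, y to its left, z up, the work surface at z = 0. Lengths are in mm, angles in rad, forces in N, time in s.
With the tool pointing down it reaches from about 275 to 750 mm from the base axis. Payload 10.2 kg.
Tool frame: the origin (TCP) lies at the very end of the fingers, on their centre line; the grasp point (between the pads) lies 19 mm behind it; y points along the fingers, z is the direction in which the jaws open and shut, and the axes are right-handed (so a half turn about y gives the same grasp; the last joint's range is limited). The gripper opens to 85 mm and grips with 20 to 120 N. Pads are 22 mm wide; open, the fingers measure 114 mm over their backs; the gripper's body (76 mm by 85 mm) begins 54 mm behind the grasp point. The pads swing forward as they close: fully open they stand 13 mm farther back than shut.
Start: joints at [0.929, 0.313, 1.498, -0, 1.331, -0.223], TCP at [213.512, 479.629, 231.294] pointing down, gripper open.
Joint ranges: [-2.94, 2.94], [-0.97, 2.17], [0.19, 2.56], [-1.23, 4.37], [0.02, 3.11], [-2.88, 2.88]. Speed limits (rad/s): [2.39, 2.39, 3.01, 3.14, 3.14, 3.14].

INTERFACE

Orientations are given as a unit quaternion [x, y, z, w].
In Python, from workcell import get_obs, eyes, bot gives the robot as it stands. The module is installed in compiled form; this text tells all that it offers.
- The arm moves only by the tool jog_arm, never from a script. Its argument "rows" is a list of rows, each an object with "delta_pos": the shift along the tool's x, y, z in m, a list of three; "rotation": the turn, a rotation vector about the tool's x, y, z in degrees, a list of three. A call has 1 to 5 rows; each row shifts and turns the pose as measured when the row begins, along the tool's axes as they then stand; what a row does not reach is not made up. A row lasts 1/8 s, in which the tool goes at most 62.5 mm and 10.7 degrees, less where a joint would pass 70% of its speed; a pose out of reach is approached as far as the arm can. A call with a gripper value outside its range is refused whole. "hand" is the finger opening in m, from 0 to 0.0854, set as the call begins (left out, the last holds). The fingers move at their own pace and stop on an object; the grip force is fixed at half the most. Time passes only in rows, so rows that do not move let the fingers close. It gives the time, the measured TCP pose, the force and the opening at its end, in the units of the state.
- get_obs(): the state, without advancing time (a new reading comes with each control period).
- eyes.get_image(name): name is "side" or "top" or "wrist"; returns a dict with "frame" (384x512x3 uint8, blue, green, red), "z_map" (384x512 float32, mm along the optical axis (not along the pixel's ray), 0 where there is no reading), "fx", "fy", "cx", "cy" (pixels), "pose" (4x4, takes a point from camera to world coordinates). Camera axes: x right, y down, z forward; pixel columns grow to the right and rows downward; lengths in mm; the calibration is good to about 2 mm. A picture is of the moment at which its call begins.
- bot.finish_job(): hands the job in, once; it reports no verdict.
The state is a dict: "clock": time; "q": joint angles; "qd": joint speeds; "tau": joint torques, N m; "position": TCP position; "ee_rot": TCP orientation; "wrist_force": force on the tool from outside, world axes, zero at the start; "torque": the same for the moment, N m; "grip_width": finger opening in mm.
Only numpy, scipy, OpenCV 4.12 (cv2) and the standard library are available. Lean on these libraries where they do the work, as an engineer would, in place of code of your own. Each camera call takes 0.05 s, during which the arm holds its last target.

TASK

Draw the blue jig template out of its low steel sleeve by the end that sticks out, set it down flat on a clear patch of bench and let it go, then take it again by its black grip rib. Hang it on the sloping board's free screw, between the two yellow guides: round keyhole opening over the screw head, template flat against the board, then slide it down the slope until the screw is fully home at the closed end of the slot; let go and leave everything else where it lies.

Things in the scene. Friction and masses are not known exactly. Their poses are not given: they have to be found in the camera images.
- template_mid (a point): blue plastic template, a flat plate 200 (x) x 64 (y) x 8 mm (z), about 0.2 kg. Point: its centre, half-way up. +x points to the head (keyhole end, the upper end when hung), -x to the tail, z out of the front face. At the start it lies face up, 12 mm above the bench, head inside the sleeve, rib wholly under the roof, the last 68 mm or so of the tail sticking out of the mouth
- template_rib (a point): middle of the black grip rib on the template's front face, at half its height: the rib is 44 mm long (along the template's x), 12 mm thick (y) and 32 mm high; its middle is 5 mm from the plate's centre towards the head, on the centre line. Axes as the template
- template_opening (a point): centre of the round keyhole opening (26 mm wide, through the plate), on the back face, on the centre line, 45 mm from the plate's centre towards the head. From it a slot 12 mm wide runs towards the head and ends 34 mm from this point. Axes as the template
- template_lock (a point): where the screw's axis lies in the slot when the template is fully home: on the back face, on the centre line, 75 mm from the plate's centre towards the head, 30 mm from the opening's centre. Axes as the template
- screw (a point): foot of the free screw's axis on the sloping board's face. Axes of the board: x up the slope, y across it (level), z out of the face. The face slopes 45 degrees, looks towards the robot's side and rises away from it; it stands fixed on the bench. Steel screw: neck 8 mm wide and 12 mm long, then a head 18 mm wide and 5 mm thick (12 to 17 mm out from the face)
- guides (a point): point on the board's face midway between the two yellow guides, 140 mm straight down the slope from the screw; axes of the board. Each guide is 70 mm long up the slope (35 mm either way), 6 mm thick and 14 mm high; 72 mm lie between them, so that they leave 4 mm on either side of the template
- slope: sloping white board, fixed, 220 mm wide, 245 mm up the slope, 12 mm thick. Origin: middle of its lower edge, on the face, near the bench; x up the slope, y across, z out of the face. The free screw is at x = 200, y = 50 mm. A green template of the same shape with rib already hangs there, fixed, with its centre line at y = -58 mm
- sleeve: fixed bare steel sleeve. Origin on the bench; x points from the open mouth to the closed end: floor and roof run from x = -32 mm (mouth) to +108, closed by a wall to +112; 84 mm wide outside (76 inside), floor 12 mm thick, roof from 64 to 67 mm high. At the start the template's centre is over this origin within 6 mm and its x lies along this x within 1 degree
- knob_a: bystander: brass knob 40 mm wide, 30 mm high, in front of the sleeve, lying or standing on the bench; origin at the centre of its underside, z up
- knob_b: bystander: brass knob 40 mm wide, 30 mm high, lying or standing on the bench; origin at the centre of its underside, z up
- checker: bystander: orange resin checker 48 mm wide, 12 mm high, lying or standing on the bench; origin at the centre of its underside, z up
- lacquer: bystander: lacquer can 66 mm wide, 130 mm high, lying or standing on the bench; origin at the centre of its underside, z up
- driver: bystander: screwdriver 150 mm long, 30 mm thick at most, lying along its x in front of the sloping board; origin under its middle, within 80 mm of both ends
- ruler: bystander: aluminium ruler 200 x 30 x 4 mm, along its x, lying or standing on the bench; origin at the centre of its underside, z up
- board_corner: bystander: lacquered board corner 110 x 110 x 44 mm, lying or standing on the bench; origin at the centre of its underside, z up
Not all that is in view belongs to the job. Of the things that look like the part that bears template_mid, the middle-sized one is meant.

How it is judged (in metres and radians):
On the way:
1. the template is out of the sleeve, lying flat on the bench, and let go (height (world z) of template_mid below 0.009 m and angle between template_mid's own z axis and vertical below 0.05 rad and contact force between the fingers and template below 0.1 N and linear speed of template below 0.02 m/s), for 0.2 s.
At the end, for the whole second after the job is handed in: The template hangs on the free screw, let go and at rest: screw within 6 mm of the closed end of the slot, back within 5 mm of the board's face and parallel to it within 3.5 degrees, upright on the board within 7 degrees (x of template_lock in the frame of screw between -0.005 and 0.006 m and y of template_lock in the frame of screw between -0.005 and 0.005 m and z of template_lock in the frame of screw between -0.003 and 0.005 m and angle between the z axis of template_lock and the z axis of screw, either way round below 0.06 rad and angle between the x axis of template_lock and the x axis of screw, either way round below 0.12 rad and linear speed of template below 0.01 m/s); the robot touches nothing.
It fails at once if a bystander was moved by more than 20 mm (distance of any of knob_a, knob_b, checker, lacquer, driver, ruler, board_corner from where it was at the start of the episode above 0.02 m).
It also fails if it takes over 67 s, if anything falls off the work surface, if the arm or the gripper's body presses on something with over 40 N, if the wrist force passes 120 N, or if a joint passes its speed limit or range.

## Working session

There is one attempt and no reset: what is moved stays moved. The work goes in short steps, Python scripts to look and compute and a tool call to move; the robot and the scene stay as the last step left them, time stands still between calls to the robot, and variables do not carry over. Pictures are saved under pics/ and viewed, and the job is handed in when it is done.

Besides the shell and the picture viewer there is one more tool, called after "Emit:" as name(argument=value, ...), one argument or row to a line, values as JSON. jog_arm: Moves the arm, as the interface text tells. Its arguments: {"type":"object","properties":{"rows":{"type":"array","items":{"type":"object","properties":{"delta_pos":{"type":"array","items":{"type":"number"}},"rotation":{"type":"array","items":{"type":"number"}}}}},"hand":{"type":"number"}},"required":["rows"]}

```bash
ls; mkdir -p pics; cat > h.py <<'E'
import numpy as np, cv2
from workcell import get_obs, eyes, bot
from scipy.spatial.transform import Rotation as R
E
python3 - <<'E'
from h import *
o=get_obs(); print(o)
for n in ["side","top","wrist"]:
    i=eyes.get_image(n); cv2.imwrite(f"pics/{n}0.png",i["frame"]); np.savez(f"{n}0.npz",**i)
    print(n,i["fx"],i["fy"],i["cx"],i["cy"],np.round(i["pose"],3).tolist())
E
```

```text
pics
{'clock': 0.0, 'q': array([ 9.28573189e-01,  3.13468838e-01,  1.49843383e+00,  1.39687907e-05,
        1.33102919e+00, -2.23379802e-01]), 'qd': array([ 1.94611129e-04,  4.74269778e-05,  7.34629514e-04, -1.66642877e-03,
        1.22485502e-03,  7.45043470e-04]), 'tau': array([-4.67641057e-04, -4.12269151e+01, -2.59746140e+01, -1.77262846e-04,
        4.06542735e-03, -3.00942759e-05]), 'position': array([213.35705718, 479.40489329, 230.72667343]), 'ee_rot': array([ 0.69208483, -0.14720748,  0.1468016 , -0.69122922]), 'wrist_force': array([-0.30160422,  0.57416749,  0.38644442]), 'torque': array([ 0.00085983, -0.02266493, -0.05736421]), 'grip_width': 85.70789106659387}
side 460.03467083006007 460.03467083006007 260.5481814474127 193.38748041238253 [[-0.989, -0.107, 0.098, 381.095], [-0.143, 0.619, -0.772, 1142.888], [0.022, -0.778, -0.627, 1015.124], [0.0, 0.0, 0.0, 1.0]]
top 485.27101936703235 485.27101936703235 261.72343588724976 192.10611235791905 [[0.049, -0.979, 0.198, 250.779], [-0.999, -0.049, 0.005, 17.58], [0.005, -0.198, -0.98, 1451.627], [0.0, 0.0, 0.0, 1.0]]
wrist 276.91956187547953 276.91956187547953 255.28370750600445 188.62033214285992 [[0.408, 0.873, 0.269, 144.566], [0.913, -0.389, -0.121, 510.657], [-0.001, 0.295, -0.955, 373.347], [0.0, 0.0, 0.0, 1.0]]
```

View pics/side0.png

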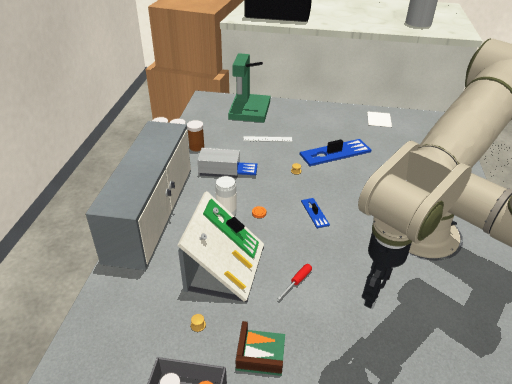

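View pics/top0.png

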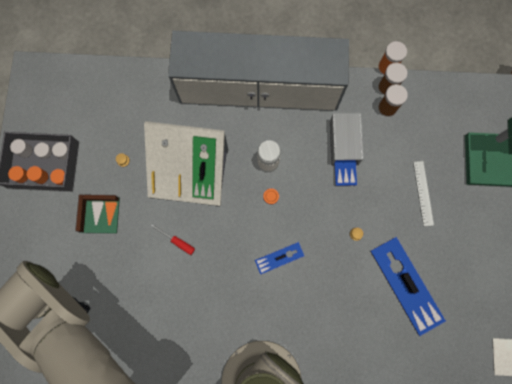

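View pics/wrist0.png

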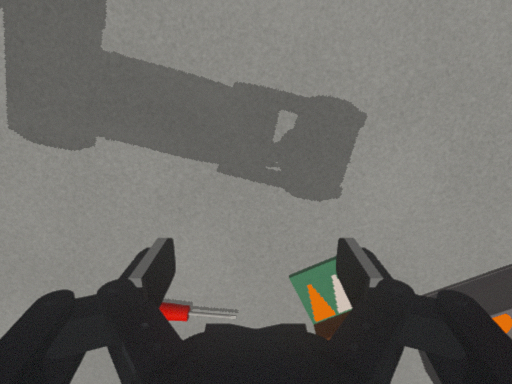

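```bash
python3 - <<'E'
import cv2,numpy as np
t=np.load("top0.npz")["frame"]; s=np.load("side0.npz")["frame"]
a=cv2.resize(t[95:255,315:450],None,fx=4,fy=4,interpolation=cv2.INTER_CUBIC)[:600]
b=cv2.resize(s[135:285,170:320],None,fx=4,fy=4,interpolation=cv2.INTER_CUBIC)[:600]
c=cv2.resize(t[110:260,140:290],None,fx=4,fy=4,interpolation=cv2.INTER_CUBIC)
for n,i in zip("abc",(a,b,c)): cv2.imwrite(f"pics/c0{n}.png",i)
E
```

```text
(no output)
```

View pics/c0a.png

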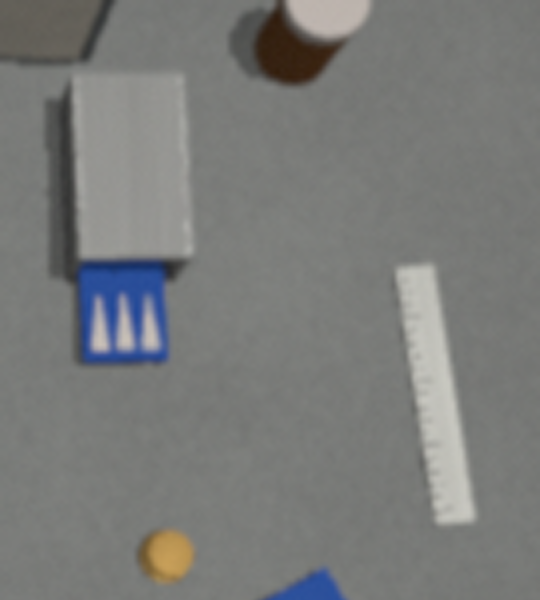

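View pics/c0b.png

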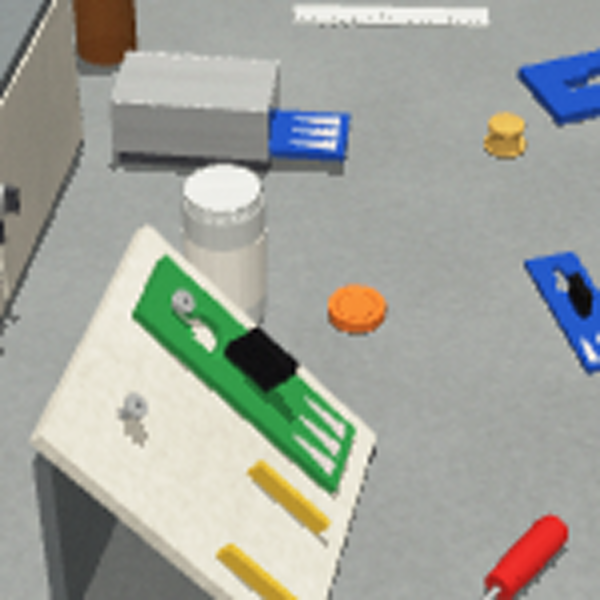

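View pics/c0c.png

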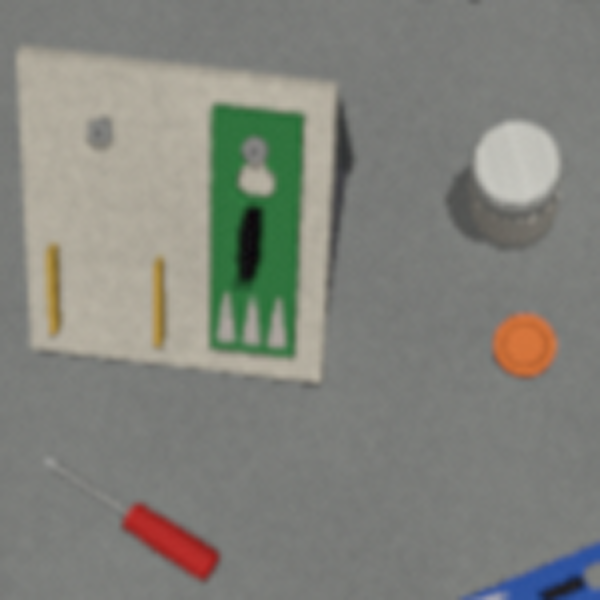

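```bash
cat >> h.py <<'E'
def grab(n,tag=None):
    i=eyes.get_image(n)
    if tag: np.savez(f"{n}{tag}.npz",**i); cv2.imwrite(f"pics/{n}{tag}.png",i["frame"])
    return i
def ray(i,uv):
    uv=np.atleast_2d(uv).astype(float)
    d=np.c_[(uv[:,0]-i["cx"])/i["fx"],(uv[:,1]-i["cy"])/i["fy"],np.ones(len(uv))]
    P=i["pose"]; return P[:3,3], d@P[:3,:3].T
def plane(i,uv,p0,n=(0,0,1)):
    o,d=ray(i,uv); n=np.array(n,float); t=((np.array(p0)-o)@n)/(d@n); return o+d*t[:,None]
def onz(i,uv,z): return plane(i,uv,(0,0,z))
def depth(i,uv):
    uv=np.atleast_2d(uv); o,d=ray(i,uv); z=i["z_map"][uv[:,1].astype(int),uv[:,0].astype(int)]; return o+d*z[:,None]
def tri(ia,ua,ib,ub):
    o1,d1=ray(ia,ua);o2,d2=ray(ib,ub);d1=d1[0]/np.linalg.norm(d1);d2=d2[0]/np.linalg.norm(d2)
    A=np.c_[d1,-d2];s=np.linalg.lstsq(A,o2-o1,rcond=None)[0];p,q=o1+s[0]*d1,o2+s[1]*d2
    return (p+q)/2,np.linalg.norm(p-q)
def blue(i,roi):
    h=cv2.cvtColor(i["frame"],cv2.COLOR_BGR2HSV);m=cv2.inRange(h,(105,120,60),(130,255,255))
    k=np.zeros_like(m);x0,y0,x1,y1=roi;k[y0:y1,x0:x1]=m[y0:y1,x0:x1];return k
def ld(f): 
    z=np.load(f); return {k:(z[k] if z[k].ndim else float(z[k])) for k in z.files}
E
cat > m1.py <<'E'
from h import *
T=ld("top0.npz");S=ld("side0.npz")
for nm,i,roi in (("top",T,(325,150,365,195)),("side",S,(225,150,265,185))):
    m=blue(i,roi); m=cv2.morphologyEx(m,cv2.MORPH_CLOSE,np.ones((7,7)))
    c=max(cv2.findContours(m,0,2)[0],key=cv2.contourArea)
    r=cv2.minAreaRect(c); ap=cv2.approxPolyDP(c,2.5,True)[:,0]
    print(nm,r,"\n",np.c_[ap,onz(i,ap,20).round(1)])
    ys,xs=np.nonzero(cv2.erode(m,np.ones((3,3)))); p=depth(i,np.c_[xs,ys]); print("depth z",np.median(p,0))
def hsvm(i,lo,hi,roi):
    h=cv2.cvtColor(i["frame"],cv2.COLOR_BGR2HSV);m=cv2.inRange(h,lo,hi);k=np.zeros_like(m);x0,y0,x1,y1=roi;k[y0:y1,x0:x1]=m[y0:y1,x0:x1];return k
def cen(m): 
    ys,xs=np.nonzero(m); return np.array([xs.mean(),ys.mean()])
print("knob_a",onz(T,cen(hsvm(T,(10,100,90),(30,255,255),(345,220,370,245))),28))
print("knob_b",onz(T,cen(hsvm(T,(10,100,90),(30,255,255),(110,150,132,170))),28))
print("checker",onz(T,cen(hsvm(T,(5,150,90),(15,255,255),(260,185,283,208))),12))
# guides
for nm,i,rs in (("top",T,((148,165,158,200),(174,170,184,202))),("side",S,((218,265,248,295),(228,245,258,272)))):
    for roi in rs:
        m=hsvm(i,(18,100,80),(33,255,255),roi); print(nm,"guide",cen(m),m.sum()/255)
# board plane from depth
for nm,i,poly in (("top",T,[(150,128),(185,130),(180,200),(152,195)]),("side",S,[(207,197),(184,242),(245,295),(262,247)])):
    m=np.zeros(i["frame"].shape[:2],np.uint8);cv2.fillPoly(m,[np.array(poly)],255)
    h=cv2.cvtColor(i["frame"],cv2.COLOR_BGR2HSV)
    m&=cv2.inRange(h,(0,0,150),(40,70,255)); m=cv2.erode(m,np.ones((5,5)))
    ys,xs=np.nonzero(m);p=depth(i,np.c_[xs,ys]);p=p[np.isfinite(p).all(1)]
    c=p.mean(0);
    for _ in range(5):
        n=np.linalg.svd(p-c,full_matrices=0)[2][2];r=(p-c)@n;p=p[abs(r)<max(1.5,2*r.std())];c=p.mean(0)
    n*=np.sign(n[2]);print(nm,"board n",n,"c",c,len(p),r.std(),"tilt",np.degrees(np.arccos(n[2])),"yaw",np.degrees(np.arctan2(-n[1],-n[0])))
E
python3 m1.py
```

```text
top ((345.6040344238281, 172.5597381591797), (24.87810707092285, 22.01778793334961), 86.18592071533203) 
 [[ 354.   160.   654.1 -252.3   20. ]
 [ 335.   161.   648.1 -194.3   20. ]
 [ 337.   185.   573.4 -201.8   20. ]
 [ 356.   184.   579.3 -259.1   20. ]]
depth z [ 612.96801894 -225.86211308   19.50464534]
side ((246.5, 168.0), (19.0, 12.0), 0.0) 
 [[ 237.   163.   649.8 -246.9   20. ]
 [ 238.   173.   634.7 -185.4   20. ]
 [ 255.   174.   572.7 -190.    20. ]
 [ 256.   163.   579.6 -259.3   20. ]]
depth z [ 607.80102108 -221.45934217   18.72015291]
knob_a [[ 428.09403356 -259.29999537   28.        ]]
knob_b [[617.83414694 451.3201934   28.        ]]
checker [[531.57463699  -3.23441824  12.        ]]
top guide [152.9122807  182.15789474] 57.0
top guide [179.04918033 185.32786885] 61.0
side guide [234.99275362 279.1884058 ] 138.0
side guide [241.6484375 258.90625  ] 128.0
top board n [-0.08540472  0.97559688  0.20227893] c [597.66689171 297.60826396 113.73963172] 1540 22.170349832553015 tilt 78.3297435709431 yaw -84.99702477699282
side board n [-0.70442097  0.04841464  0.70812931] c [606.24513663 291.32811208 114.51014922] 1269 1.2978255975633266 tilt 44.91708621375198 yaw -3.9317386657721336
```

```bash
cat >> h.py <<'E'
def cur():
    o=get_obs(); return o["position"],R.from_quat(o["ee_rot"])
def toolR(ydir,zdir):
    y=np.array(ydir,float);y/=np.linalg.norm(y);z=np.array(zdir,float);z-=y*(y@z);z/=np.linalg.norm(z);return R.from_matrix(np.c_[np.cross(y,z),y,z])
def plan(p1,R1,step=60,ang=10.5,n=None,start=None):
    p0,R0=start or cur(); p1=np.array(p1,float); rv=(R0.inv()*R1).as_rotvec(degrees=True)
    n=n or max(1,int(np.ceil(max(np.linalg.norm(p1-p0)/step,np.linalg.norm(rv)/ang))))
    for k in range(n):
        Rk=R0*R.from_rotvec(rv*k/n,degrees=True)
        d=Rk.inv().apply((p1-p0)/n)
        print(k,"dp",(d/1000).round(4).tolist(),"rot",(rv/n).round(2).tolist())
def st():
    o=get_obs();print("t",round(o["clock"],2),"p",o["position"].round(1),"f",o["wrist_force"].round(1),"m",o["torque"].round(2),"w",round(o["grip_width"],1));print("q",o["q"].round(3));print(R.from_quat(o["ee_rot"]).as_matrix().round(4).tolist())
E
python3 - <<'E'
from h import *
st()
p,Rr=cur()
T=ld("wrist0.npz");print(Rr.inv().apply(T["pose"][:3,3]-p))
a=np.radians(5.5)
for s in (1,-1):
    Rt=toolR((0,0,-1),s*np.array([-np.sin(a),np.cos(a),0])); print(s,(Rr.inv()*Rt).as_rotvec(degrees=True)); 
Rt=toolR((0,0,-1),np.array([-np.sin(a),np.cos(a),0]))
for s in (1,-1):
    Rt=toolR((0,0,-1),s*np.array([-np.sin(a),np.cos(a),0])); print(Rt.as_matrix().round(3).tolist())
E
```

```text
t 0.15 p [213.4 479.5 230.9] f [-0.2  0.8 -0.1] m [-0.01  0.   -0.01] w 85.4
q [ 0.929  0.313  1.498 -0.     1.331 -0.223]
[[0.9136, -0.0005, 0.4067], [-0.4067, -0.0007, 0.9136], [-0.0002, -1.0, -0.0009]]
[ -75.61138875 -142.42750941    0.36498101]
1 [ 4.62482309e-02 -2.94955432e+01 -2.37361571e-02]
-1 [3.18822796e-02 1.50504442e+02 6.21203769e-02]
[[0.995, 0.0, -0.096], [0.096, 0.0, 0.995], [0.0, -1.0, -0.0]]
[[-0.995, 0.0, 0.096], [-0.096, 0.0, -0.995], [0.0, -1.0, -0.0]]
```

```bash
python3 - <<'E'
from h import *
a=np.radians(5.5)
Rt=toolR((0,0,-1),np.array([-np.sin(a),np.cos(a),0]))
plan((595,-229,200),Rt,step=55)
E
```

```text
0 dp [0.0424, 0.0021, -0.0328] rot [0.0, -1.97, -0.0]
1 dp [0.0413, 0.0021, -0.0342] rot [0.0, -1.97, -0.0]
2 dp [0.0401, 0.0021, -0.0356] rot [0.0, -1.97, -0.0]
3 dp [0.0389, 0.0021, -0.037] rot [0.0, -1.97, -0.0]
4 dp [0.0376, 0.0021, -0.0383] rot [0.0, -1.97, -0.0]
5 dp [0.0362, 0.0021, -0.0396] rot [0.0, -1.97, -0.0]
6 dp [0.0348, 0.0021, -0.0408] rot [0.0, -1.97, -0.0]
7 dp [0.0334, 0.0021, -0.042] rot [0.0, -1.97, -0.0]
8 dp [0.032, 0.0021, -0.0431] rot [0.0, -1.97, -0.0]
9 dp [0.0305, 0.0021, -0.0442] rot [0.0, -1.97, -0.0]
10 dp [0.0289, 0.0021, -0.0452] rot [0.0, -1.97, -0.0]
11 dp [0.0274, 0.0021, -0.0461] rot [0.0, -1.97, -0.0]
12 dp [0.0258, 0.0021, -0.0471] rot [0.0, -1.97, -0.0]
13 dp [0.0241, 0.0021, -0.0479] rot [0.0, -1.97, -0.0]
14 dp [0.0225, 0.0021, -0.0487] rot [0.0, -1.97, -0.0]
```

Emit:
jog_arm(
  rows=[
    {"delta_pos": [0.042,0.002,-0.033],"rotation": [0,-2,0]},
    {"delta_pos": [0.041,0.002,-0.034],"rotation": [0,-2,0]},
    {"delta_pos": [0.04,0.002,-0.036],"rotation": [0,-2,0]},
    {"delta_pos": [0.039,0.002,-0.037],"rotation": [0,-2,0]},
    {"delta_pos": [0.038,0.002,-0.038],"rotation": [0,-2,0]},
  ],
  hand=0.085,
)

```text
clock: 0.78
position: [343.0, 239.2, 219.7]
ee_rot: [0.703, -0.082, 0.082, -0.702]
wrist_force: [1.1, 0.3, -0.1]
grip_width: 85.3
```

Emit:
jog_arm(
  rows=[
    {"delta_pos": [0.036,0.002,-0.04],"rotation": [0,-2,0]},
    {"delta_pos": [0.035,0.002,-0.041],"rotation": [0,-2,0]},
    {"delta_pos": [0.033,0.002,-0.042],"rotation": [0,-2,0]},
    {"delta_pos": [0.032,0.002,-0.043],"rotation": [0,-2,0]},
    {"delta_pos": [0.031,0.002,-0.044],"rotation": [0,-2,0]},
  ],
)

```text
clock: 1.4
position: [477.1, -3.6, 209.5]
ee_rot: [0.707, -0.019, 0.018, -0.707]
wrist_force: [0.3, 1.2, 0.1]
grip_width: 84.9
```

```bash
python3 - <<'E'
from h import *
st()
a=np.radians(5.5)
Rt=toolR((0,0,-1),np.array([-np.sin(a),np.cos(a),0]))
plan((590,-229,180),Rt,step=55)
E
```

```text
t 1.4 p [477.1  -3.6 209.5] f [0.3 1.2 0.1] m [0.02 0.04 0.03] w 84.9
q [-2.530e-01  2.270e-01  1.670e+00 -1.000e-03  1.245e+00 -1.771e+00]
[[0.9986, -0.0004, 0.0525], [-0.0525, -0.0007, 0.9986], [-0.0004, -1.0, -0.0007]]
0 dp [0.0249, 0.0059, -0.0438] rot [0.01, -1.7, -0.0]
1 dp [0.0236, 0.0059, -0.0445] rot [0.01, -1.7, -0.0]
2 dp [0.0223, 0.0059, -0.0452] rot [0.01, -1.7, -0.0]
3 dp [0.0209, 0.0059, -0.0459] rot [0.01, -1.7, -0.0]
4 dp [0.0195, 0.0059, -0.0465] rot [0.01, -1.7, -0.0]
```

Emit:
jog_arm(
  rows=[
    {"delta_pos": [0.025,0.006,-0.044],"rotation": [0,-1.7,0]},
    {"delta_pos": [0.024,0.006,-0.045],"rotation": [0,-1.7,0]},
    {"delta_pos": [0.022,0.006,-0.045],"rotation": [0,-1.7,0]},
    {"delta_pos": [0.021,0.006,-0.046],"rotation": [0,-1.7,0]},
    {"delta_pos": [0.02,0.006,-0.046],"rotation": [0,-1.7,0]},
  ],
)

```text
clock: 2.02
position: [593.7, -237.3, 177.7]
ee_rot: [-0.706, -0.035, 0.036, 0.706]
wrist_force: [0.5, -0.3, 0.2]
grip_width: 85.2
```

```bash
python3 - <<'E'
from h import *
st(); i=grab("wrist","1")
E
```

```text
t 2.02 p [ 593.7 -237.3  177.7] f [ 0.5 -0.3  0.2] m [-0.02 -0.03 -0.02] w 85.2
q [-0.563  0.608  1.192 -0.     1.342 -2.233]
[[0.995, -0.0012, -0.0994], [0.0994, 0.0003, 0.995], [-0.0012, -1.0, 0.0004]]
```

View pics/wrist1.png

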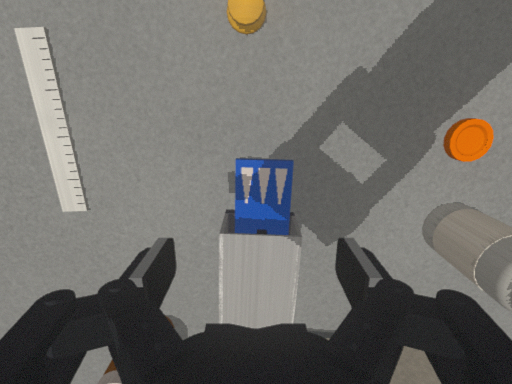

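```bash
cat > m2.py <<'E'
from h import *
import sys
i=ld(sys.argv[1]); roi=tuple(map(int,sys.argv[2].split(','))); z=float(sys.argv[3])
m=blue(i,roi);m=cv2.morphologyEx(m,cv2.MORPH_CLOSE,np.ones((15,15)))
c=max(cv2.findContours(m,0,2)[0],key=cv2.contourArea)
print(cv2.boundingRect(c))
w=onz(i,c[:,0],z)[:,:2]
r=cv2.minAreaRect(w.astype(np.float32));print(r);print(cv2.boxPoints(r).round(1).tolist())
ap=cv2.approxPolyDP(c,4,True)[:,0];print(np.c_[ap,onz(i,ap,z).round(1)])
E
python3 m2.py wrist1.npz 200,140,320,240 20
```

```text
(235, 159, 58, 76)
((621.1978149414062, -225.70066833496094), (90.1986312866211, 63.63035583496094), 4.249128818511963)
[[573.9000244140625, -197.3000030517578], [578.5999755859375, -260.79998779296875], [668.5, -254.10000610351562], [663.7999877929688, -190.60000610351562]]
[[ 236.   159.   579.  -259.7   20. ]
 [ 235.   232.   667.1 -254.    20. ]
 [ 287.   234.   663.6 -192.    20. ]
 [ 292.   161.   575.2 -198.2   20. ]]
```

```bash
python3 - <<'E'
from h import *
a=np.radians(4.1)
Rt=toolR((0,0,-1),np.array([-np.sin(a),np.cos(a),0]))
plan((603,-227,60),Rt,n=3)
E
```

```text
0 dp [0.0034, 0.0385, 0.0049] rot [0.01, 0.49, -0.04]
1 dp [0.0033, 0.0385, 0.0049] rot [0.01, 0.49, -0.04]
2 dp [0.0033, 0.0385, 0.0049] rot [0.01, 0.49, -0.04]
```

Emit:
jog_arm(
  rows=[
    {"delta_pos": [0.003,0.039,0.004],"rotation": [0,0.5,0]},
    {"delta_pos": [0.003,0.039,0.003],"rotation": [0,0.5,0]},
    {"delta_pos": [0.003,0.039,0.003],"rotation": [0,0.5,0]},
    {"delta_pos": [0,0,0],"rotation": [0,0,0]},
  ],
)

```text
clock: 2.58
position: [602.2, -233.4, 53.5]
ee_rot: [-0.707, -0.023, 0.025, 0.707]
wrist_force: [-1.4, 0.4, 0.0]
grip_width: 84.8
```

```bash
python3 - <<'E'
from h import *
st(); i=grab("wrist","2")
a=np.radians(4.1)
Rt=toolR((0,0,-1),np.array([-np.sin(a),np.cos(a),0]))
plan((603,-227,5),Rt,n=3)
E
python3 m2.py wrist2.npz 100,100,420,384 20
```

```text
t 2.58 p [ 602.2 -233.4   53.5] f [-1.4  0.4  0. ] m [-0.02 -0.    0.04] w 84.8
q [-5.500e-01  7.490e-01  1.289e+00 -2.000e-03  1.107e+00 -2.188e+00]
[[0.9977, -0.0038, -0.0677], [0.0677, 0.0003, 0.9977], [-0.0038, -1.0, 0.0006]]
0 dp [0.0001, 0.017, 0.0024] rot [0.04, -0.07, -0.01]
1 dp [0.0001, 0.017, 0.0024] rot [0.04, -0.07, -0.01]
2 dp [0.0001, 0.017, 0.0024] rot [0.04, -0.07, -0.01]
(217, 181, 96, 136)
((629.5098876953125, -225.293701171875), (108.38494110107422, 64.43415069580078), 3.7747840881347656)
[[573.2999877929688, -196.6999969482422], [577.5999755859375, -261.0], [685.7000122070312, -253.89999389648438], [681.5, -189.60000610351562]]
[[ 218.   182.   578.2 -259.3   20. ]
 [ 222.   315.   684.7 -253.3   20. ]
 [ 255.   315.   683.  -227.9   20. ]
 [ 255.   292.   662.1 -229.3   20. ]
 [ 270.   291.   660.5 -218.1   20. ]
 [ 273.   315.   682.1 -214.    20. ]
 [ 304.   316.   681.5 -190.    20. ]
 [ 312.   184.   575.4 -197.2   20. ]]
```

View pics/wrist2.png

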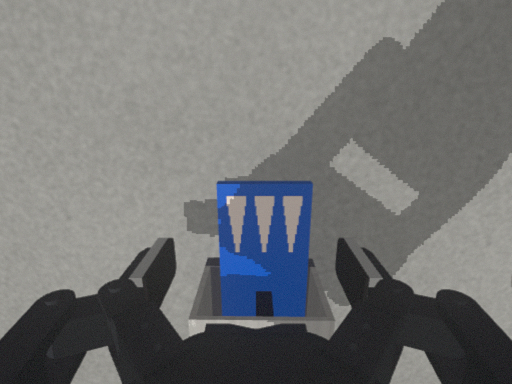

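Emit:
jog_arm(
  rows=[
    {"delta_pos": [0.0,0.012,0.004],"rotation": [0,0,0]},
    {"delta_pos": [0,0.015,0.003],"rotation": [0,0,0]},
    {"delta_pos": [0,0.015,0.0],"rotation": [0,0,0]},
    {"delta_pos": [0,0,0],"rotation": [0,0,0]},
  ],
)

```text
clock: 3.12
position: [604.2, -227.8, 15.0]
ee_rot: [0.709, 0.026, -0.022, -0.705]
wrist_force: [0.7, 0.0, -0.6]
grip_width: 85.1
```

```bash
python3 - <<'E'
from h import *
st(); i=grab("wrist","3"); grab("side","3")
E
python3 m2.py wrist3.npz 100,100,420,384 20
```

```text
t 3.12 p [ 604.2 -227.8   15. ] f [ 0.7  0.  -0.6] m [-0.01  0.02 -0.02] w 85.1
q [-5.410e-01  7.940e-01  1.318e+00 -2.000e-03  1.022e+00 -2.179e+00]
[[0.9977, 0.0048, -0.068], [0.068, -0.005, 0.9977], [0.0044, -1.0, -0.0053]]
(196, 195, 121, 137)
((618.9511108398438, -225.96055603027344), (88.78993225097656, 64.31100463867188), 3.6595869064331055)
[[572.5999755859375, -196.6999969482422], [576.7000122070312, -260.8999938964844], [665.2999877929688, -255.1999969482422], [661.2000122070312, -191.0]]
[[ 199.   196.   577.4 -258.9   20. ]
 [ 205.   326.   661.9 -254.7   20. ]
 [ 304.   323.   655.3 -194.2   20. ]
 [ 307.   331.   661.2 -191.6   20. ]
 [ 314.   196.   573.2 -198.8   20. ]]
```

View pics/wrist3.png

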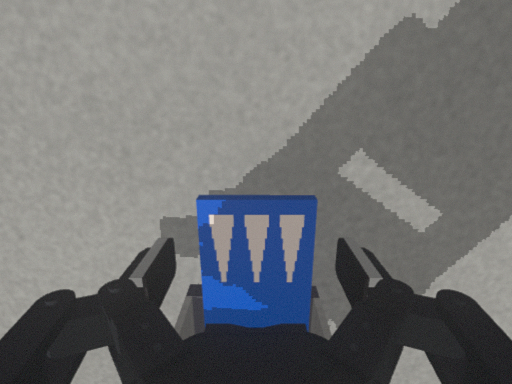

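Emit:
jog_arm(
  rows=[
    {"delta_pos": [-0.001,0.01,0],"rotation": [0,0,0]},
    {"delta_pos": [0,0,0],"rotation": [0,0,0]},
  ],
)

```text
clock: 3.48
position: [604.2, -228.6, 6.4]
ee_rot: [0.709, 0.027, -0.021, -0.704]
wrist_force: [0.3, 0.2, -0.0]
grip_width: 84.8
```

Emit:
jog_arm(
  rows=[
    {"delta_pos": [0,0,0],"rotation": [0,0,0]},
    {"delta_pos": [0,0,0],"rotation": [0,0,0]},
    {"delta_pos": [0,0,0],"rotation": [0,0,0]},
    {"delta_pos": [0,0,0],"rotation": [0,0,0]},
  ],
  hand=0.055,
)

```text
clock: 3.98
position: [604.3, -228.7, 7.4]
ee_rot: [0.709, 0.027, -0.021, -0.704]
wrist_force: [-1.6, 0.7, 0.3]
grip_width: 62.0
```

```bash
python3 - <<'E'
from h import *
st(); i=grab("wrist","4"); 
E
```

```text
t 3.98 p [ 604.3 -228.7    7.4] f [-1.6  0.7  0.3] m [0.11 0.23 0.06] w 62.0
q [-5.420e-01  8.040e-01  1.323e+00 -2.000e-03  1.004e+00 -2.180e+00]
[[0.9977, 0.0081, -0.0679], [0.068, -0.007, 0.9977], [0.0076, -0.9999, -0.0075]]
```

View pics/wrist4.png

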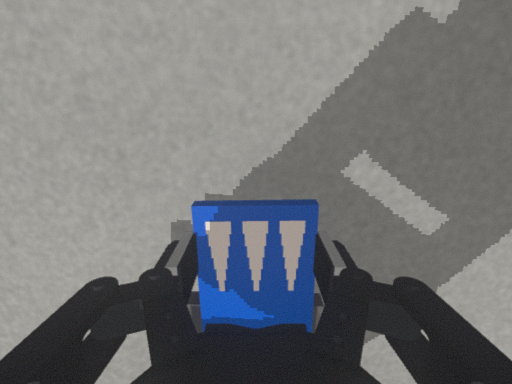

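Emit:
jog_arm(
  rows=[
    {"delta_pos": [0,0,0],"rotation": [0,0,0]},
    {"delta_pos": [0,0,0],"rotation": [0,0,0]},
    {"delta_pos": [-0.01,-0.003,0],"rotation": [0,0,0]},
    {"delta_pos": [-0.01,0,0],"rotation": [0,0,0]},
    {"delta_pos": [-0.01,0,0],"rotation": [0,0,0]},
  ],
  hand=0.04,
)

```text
clock: 4.65
position: [572.1, -230.6, 9.3]
ee_rot: [0.709, 0.026, -0.022, -0.704]
wrist_force: [0.4, 0.0, -1.8]
grip_width: 61.9
```

```bash
python3 - <<'E'
from h import *
st(); i=grab("wrist","5"); grab("side","5")
E
```

```text
t 4.65 p [ 572.1 -230.6    9.3] f [ 0.4  0.  -1.8] m [ 0.    0.05 -0.07] w 61.9
q [-5.720e-01  7.490e-01  1.427e+00 -2.000e-03  9.560e-01 -2.210e+00]
[[0.9976, 0.0068, -0.0682], [0.0683, -0.0065, 0.9976], [0.0063, -1.0, -0.0069]]
```

View pics/wrist5.png

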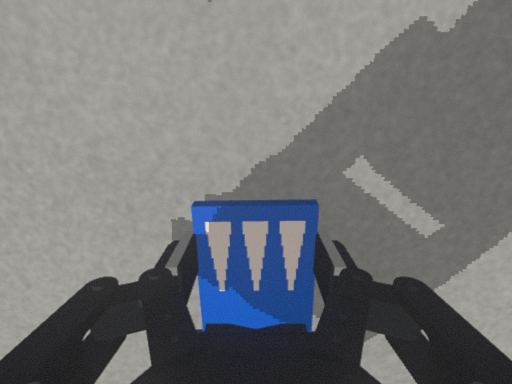

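Emit:
jog_arm(
  rows=[
    {"delta_pos": [-0.015,0,0],"rotation": [0,0,0]},
    {"delta_pos": [-0.016,0,0],"rotation": [0,0,0]},
    {"delta_pos": [-0.016,0,0],"rotation": [0,0,0]},
    {"delta_pos": [-0.01,0,0],"rotation": [0,0,0]},
    {"delta_pos": [0,-0.004,0],"rotation": [0,0,0]},
  ],
)

```text
clock: 5.38
position: [513.6, -234.9, 13.3]
ee_rot: [0.709, 0.026, -0.021, -0.704]
wrist_force: [0.1, -0.2, -1.8]
grip_width: 62.0
```

```bash
python3 - <<'E'
from h import *
st(); i=grab("wrist","6"); grab("side","6");a=grab("top","6")
cv2.imwrite("pics/s6.png",np.hstack([cv2.resize(ld("side6.npz")["frame"][120:220,180:320],None,fx=3,fy=3),cv2.resize(a["frame"][90:250,300:410],None,fx=3,fy=3)[:300]]))
E
```

```text
t 5.38 p [ 513.6 -234.9   13.3] f [ 0.1 -0.2 -1.8] m [ 0.05  0.14 -0.01] w 62.0
q [-6.360e-01  6.530e-01  1.602e+00 -1.000e-03  8.770e-01 -2.273e+00]
[[0.9977, 0.0074, -0.0672], [0.0673, -0.0067, 0.9977], [0.0069, -1.0, -0.0072]]
```

View pics/s6.png

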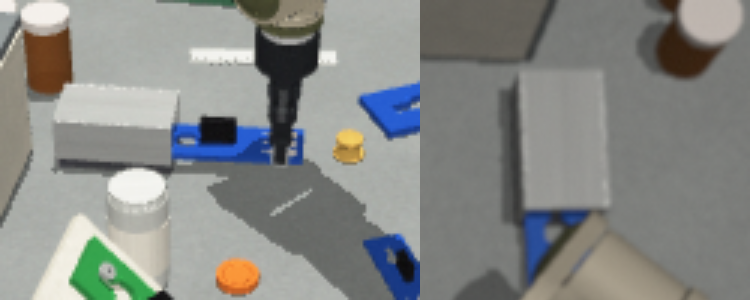

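View pics/wrist6.png

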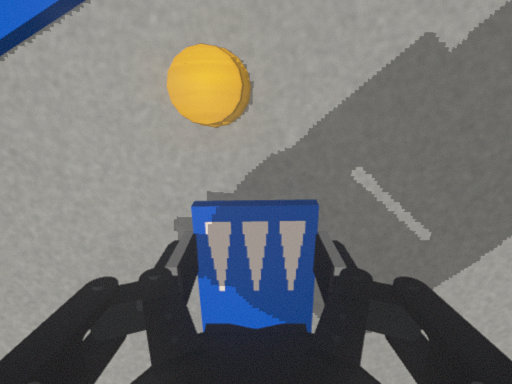

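Emit:
jog_arm(
  rows=[
    {"delta_pos": [0,-0.015,0],"rotation": [0,0,0]},
    {"delta_pos": [0,-0.014,0],"rotation": [0,0,0]},
    {"delta_pos": [-0.015,0,0],"rotation": [0,0,0]},
    {"delta_pos": [-0.02,0,0],"rotation": [0,0,0]},
    {"delta_pos": [-0.02,0,0],"rotation": [0,0,0]},
  ],
)

```text
clock: 6.15
position: [460.9, -239.1, 47.6]
ee_rot: [0.711, 0.03, -0.02, -0.702]
wrist_force: [-0.4, -0.2, -2.5]
grip_width: 61.7
```

```bash
python3 - <<'E'
from h import *
st(); T=ld("top0.npz")
m=blue(T,(250,235,310,280));c=max(cv2.findContours(cv2.morphologyEx(m,cv2.MORPH_CLOSE,np.ones((7,7))),0,2)[0],key=cv2.contourArea)
r=cv2.minAreaRect(onz(T,c[:,0],5)[:,:2].astype(np.float32));print("small",cv2.boxPoints(r))
print(onz(T,[(318,205)],4))
E
```

```text
t 6.15 p [ 460.9 -239.1   47.6] f [-0.4 -0.2 -2.5] m [0.02 0.11 0.04] w 61.7
q [-0.705  0.517  1.734  0.     0.874 -2.346]
[[0.9974, 0.0135, -0.0703], [0.0705, -0.0113, 0.9975], [0.0127, -0.9998, -0.0122]]
small [[ 298.31827    17.163376]
 [ 358.50143  -109.2681  ]
 [ 397.65695   -90.62952 ]
 [ 337.4738     35.801956]]
[[ 512.12396311 -147.80146582    4.        ]]
```

```bash
python3 - <<'E'
from h import *
a=np.radians(4.0)
Rt=toolR((0,0,-1),np.array([-np.sin(a),np.cos(a),0]))
plan((439,-143,44),Rt,n=5)
E
```

```text
0 dp [-0.003, 0.0004, 0.0195] rot [0.14, 0.01, 0.15]
1 dp [-0.003, 0.0005, 0.0195] rot [0.14, 0.01, 0.15]
2 dp [-0.003, 0.0006, 0.0195] rot [0.14, 0.01, 0.15]
3 dp [-0.003, 0.0006, 0.0195] rot [0.14, 0.01, 0.15]
4 dp [-0.003, 0.0007, 0.0195] rot [0.14, 0.01, 0.15]
```

Emit:
jog_arm(
  rows=[
    {"delta_pos": [-0.003,0,0.019],"rotation": [0.2,0,0.2]},
    {"delta_pos": [-0.003,0,0.02],"rotation": [0.2,0,0.2]},
    {"delta_pos": [-0.003,0,0.02],"rotation": [0.2,0,0.2]},
    {"delta_pos": [-0.003,0,0.02],"rotation": [0.1,0,0.1]},
    {"delta_pos": [-0.003,0,0.014],"rotation": [0,0,0]},
  ],
)

```text
clock: 6.78
position: [439.2, -141.4, 48.9]
ee_rot: [0.707, 0.026, -0.024, -0.706]
wrist_force: [0.3, -0.4, -2.7]
grip_width: 61.8
```

Emit:
jog_arm(
  rows=[
    {"delta_pos": [0,0,0],"rotation": [0,0,0]},
    {"delta_pos": [0,0.012,0],"rotation": [0,0,0]},
    {"delta_pos": [0,0.01,0],"rotation": [0,0,0]},
    {"delta_pos": [0,0,0],"rotation": [0,0,0]},
  ],
)

```text
clock: 7.28
position: [439.3, -141.4, 25.0]
ee_rot: [0.707, 0.026, -0.025, -0.706]
wrist_force: [-0.6, 0.1, -2.6]
grip_width: 61.6
```

```bash
python3 - <<'E'
from h import *
st(); a=grab("side","7");b=grab("wrist","7")
cv2.imwrite("pics/s7.png",np.hstack([cv2.resize(a["frame"][120:245,210:350],None,fx=3,fy=3)[:375],b["frame"][:375,:370]]))
E
```

```text
t 7.28 p [ 439.3 -141.4   25. ] f [-0.6  0.1 -2.6] m [-0.03  0.16  0.02] w 61.6
q [-0.566  0.467  1.905  0.     0.767 -2.209]
[[0.9975, 0.0018, -0.0712], [0.0712, -0.0008, 0.9975], [0.0018, -1.0, -0.0009]]
```

View pics/s7.png

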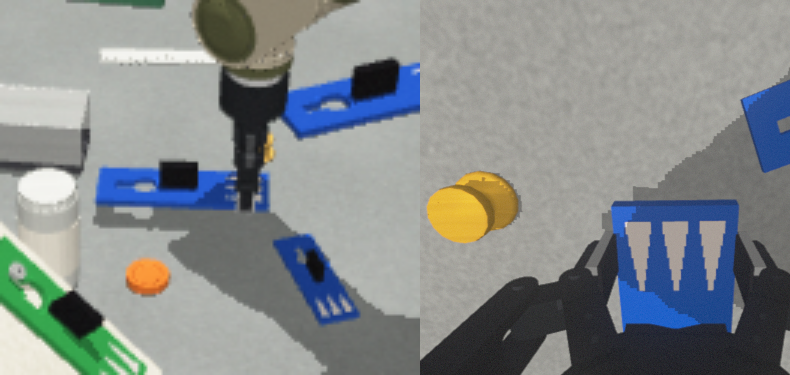

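Emit:
jog_arm(
  rows=[
    {"delta_pos": [0,0.01,0],"rotation": [0,0,0]},
    {"delta_pos": [0,0.009,0],"rotation": [0,0,0]},
    {"delta_pos": [0,0,0],"rotation": [0,0,0]},
  ],
)

```text
clock: 7.75
position: [439.9, -141.8, 5.5]
ee_rot: [0.707, 0.026, -0.024, -0.706]
wrist_force: [-0.8, -1.4, -2.8]
grip_width: 62.0
```

Emit:
jog_arm(
  rows=[
    {"delta_pos": [0,0.002,0],"rotation": [0,0,0]},
    {"delta_pos": [0,0,0],"rotation": [0,0,0]},
  ],
)

```text
clock: 8.0
position: [440.0, -141.9, 3.5]
ee_rot: [0.707, 0.026, -0.024, -0.706]
wrist_force: [0.6, -0.0, -2.3]
grip_width: 62.1
```

Emit:
jog_arm(
  rows=[
    {"delta_pos": [0,0.002,0],"rotation": [0,0,0]},
    {"delta_pos": [0,0,0],"rotation": [0,0,0]},
  ],
)

```text
clock: 8.25
position: [440.2, -142.0, 1.6]
ee_rot: [0.707, 0.027, -0.024, -0.706]
wrist_force: [-0.5, -0.3, -3.5]
grip_width: 61.9
```

Emit:
jog_arm(
  rows=[
    {"delta_pos": [0,0.002,0],"rotation": [0,0,0]},
    {"delta_pos": [0,0,0],"rotation": [0,0,0]},
  ],
)

```text
clock: 8.5
position: [440.3, -142.0, -0.5]
ee_rot: [0.708, 0.027, -0.024, -0.706]
wrist_force: [-0.3, -0.5, -2.3]
grip_width: 61.9
```

```bash
python3 - <<'E'
from h import *
st(); a=grab("side","8");b=grab("wrist","8")
cv2.imwrite("pics/s8.png",cv2.resize(a["frame"][150:230,210:320],None,fx=6,fy=6,interpolation=cv2.INTER_CUBIC))
E
```

```text
t 8.5 p [ 440.3 -142.    -0.5] f [-0.3 -0.5 -2.3] m [ 0.01  0.15 -0.05] w 61.9
q [-5.660e-01  5.190e-01  1.915e+00  1.000e-03  7.020e-01 -2.209e+00]
[[0.9975, 0.0043, -0.0711], [0.0711, -0.0023, 0.9975], [0.0041, -1.0, -0.0026]]
```

View pics/s8.png

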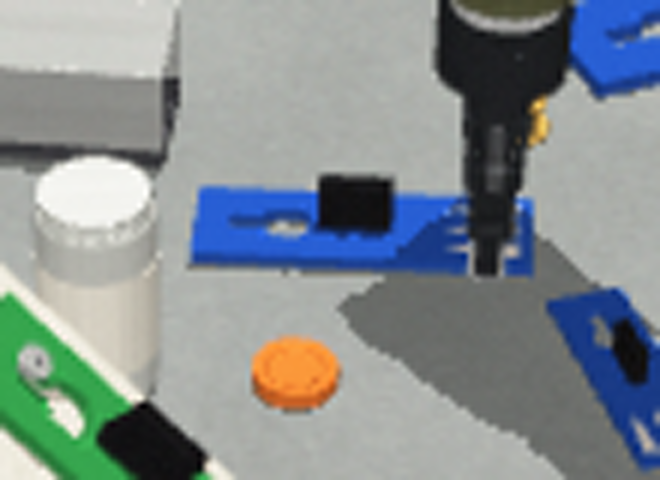

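Nearly down (TCP −0.5 mm, no bench force yet). One more 2 mm, then release.

Emit:
jog_arm(
  rows=[
    {"delta_pos": [0,0.002,0],"rotation": [0,0,0]},
    {"delta_pos": [0,0,0],"rotation": [0,0,0]},
  ],
)

```text
clock: 8.85
position: [440.4, -142.1, -2.4]
ee_rot: [0.708, 0.027, -0.024, -0.706]
wrist_force: [-0.0, 0.4, -1.4]
grip_width: 62.0
```

Emit:
jog_arm(
  rows=[
    {"delta_pos": [0,0,0],"rotation": [0,0,0]},
    {"delta_pos": [0,0,0],"rotation": [0,0,0]},
    {"delta_pos": [0,0,0],"rotation": [0,0,0]},
    {"delta_pos": [0,0,0],"rotation": [0,0,0]},
  ],
  hand=0.083,
)

```text
clock: 9.35
position: [441.0, -142.5, -1.9]
ee_rot: [0.708, 0.027, -0.023, -0.705]
wrist_force: [-0.0, -0.2, 0.7]
grip_width: 83.2
```

Emit:
jog_arm(
  rows=[
    {"delta_pos": [0,-0.02,0],"rotation": [0,0,0]},
    {"delta_pos": [0,-0.04,0],"rotation": [0,0,0]},
    {"delta_pos": [0.0,-0.05,0],"rotation": [0,0,0]},
    {"delta_pos": [0.0,-0.05,0],"rotation": [0,0,0]},
    {"delta_pos": [0,0,0],"rotation": [0,0,0]},
  ],
)

```text
clock: 9.98
position: [439.8, -141.9, 163.0]
ee_rot: [0.708, 0.027, -0.023, -0.705]
wrist_force: [-0.7, 0.2, -0.1]
grip_width: 82.9
```

```bash
python3 - <<'E'
from h import *
st(); a=grab("side","9");b=grab("wrist","9")
cv2.imwrite("pics/s9.png",cv2.resize(a["frame"][150:230,210:320],None,fx=5,fy=5,interpolation=cv2.INTER_CUBIC))
E
python3 m2.py wrist9.npz 0,0,512,384 8
```

```text
t 9.97 p [ 439.8 -141.9  163. ] f [-0.7  0.2 -0.1] m [ 0.04  0.   -0.01] w 82.9
q [-5.670e-01  2.420e-01  1.782e+00  1.000e-03  1.111e+00 -2.209e+00]
[[0.9975, 0.0059, -0.0707], [0.0707, -0.0032, 0.9975], [0.0056, -1.0, -0.0036]]
(0, 0, 103, 151)
((354.7994689941406, -374.9543151855469), (125.89799499511719, 100.84832763671875), 28.842632293701172)
[[275.29998779296875, -361.20001220703125], [324.0, -449.5], [434.29998779296875, -388.79998779296875], [385.6000061035156, -300.3999938964844]]
[[   0.     0.   289.9 -387.6    8. ]
 [   0.   118.   397.2 -409.2    8. ]
 [   7.   118.   396.7 -401.9    8. ]
 [  32.   150.   428.7 -381.7    8. ]
 [ 102.   110.   381.8 -302.9    8. ]
 [  36.     0.   287.6 -354.4    8. ]]
```

View pics/s9.png

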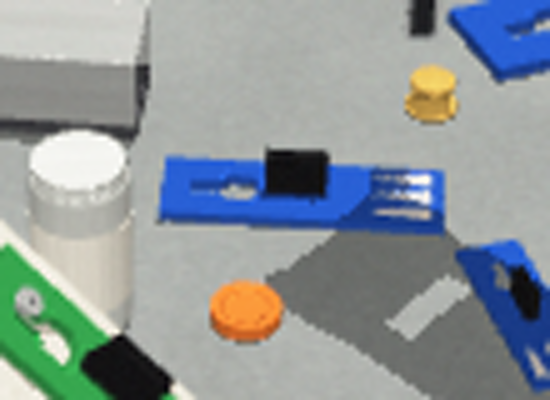

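View pics/wrist9.png

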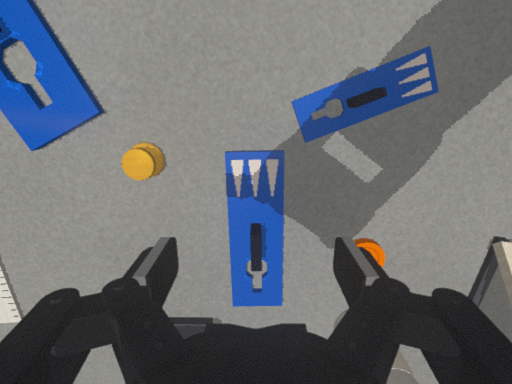

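```bash
python3 m2.py wrist9.npz 210,140,295,320 8; python3 - <<'E'
from h import *
i=ld("wrist9.npz")
m=cv2.inRange(i["frame"],(0,0,0),(40,40,40)); k=np.zeros_like(m);k[215:275,240:272]=m[215:275,240:272]
ys,xs=np.nonzero(k);
# top face of the rib via height
p=depth(i,np.c_[xs,ys]);q=p[p[:,2]>35];print(len(q),q[:,0].min(),q[:,0].max(),q[:,1].min(),q[:,1].max(),q.mean(0))
E
```

```text
(225, 151, 59, 155)
((512.4899291992188, -135.52386474609375), (199.69137573242188, 63.918880462646484), 5.0017805099487305)
[[410.20001220703125, -112.4000015258789], [415.79998779296875, -176.10000610351562], [614.7000122070312, -158.6999969482422], [609.2000122070312, -95.0]]
[[ 225.   152.   416.4 -175.3    8. ]
 [ 233.   305.   613.6 -157.7    8. ]
 [ 281.   305.   609.3  -96.2    8. ]
 [ 283.   151.   411.  -113.3    8. ]]Traceback (most recent call last):
  File "<stdin>", line 6, in <module>
    return umr_minimum(a, axis, None, out, keepdims, initial, where)
ValueError: zero-size array to reduction operation minimum which has no identity
```

```bash
python3 - <<'E'
from h import *
a=np.radians(5.0)
Rt=toolR((0,0,-1),np.array([-np.sin(a),np.cos(a),0]))
plan((517.5,-135,70),Rt,n=3)
E
```

```text
0 dp [0.0265, 0.0299, 0.0001] rot [-0.01, -0.32, 0.0]
1 dp [0.0265, 0.0299, -0.0] rot [-0.01, -0.32, 0.0]
2 dp [0.0265, 0.0299, -0.0002] rot [-0.01, -0.32, 0.0]
```

Emit:
jog_arm(
  rows=[
    {"delta_pos": [0.026,0.02,0],"rotation": [0,-0.3,0]},
    {"delta_pos": [0.026,0.03,0],"rotation": [0,-0.3,0]},
    {"delta_pos": [0.025,0.04,0],"rotation": [0,-0.3,0]},
    {"delta_pos": [0,0,0],"rotation": [0,0,0]},
  ],
  hand=0.05,
)

```text
clock: 10.58
position: [514.1, -133.7, 61.0]
ee_rot: [-0.705, -0.027, 0.033, 0.708]
wrist_force: [0.1, 0.7, 0.6]
grip_width: 49.9
```

```bash
python3 - <<'E'
from h import *
st(); b=grab("wrist","10")
a=np.radians(5.0)
Rt=toolR((0,0,-1),np.array([-np.sin(a),np.cos(a),0]))
plan((517.5,-135,12),Rt,n=4)
E
python3 m2.py wrist10.npz 190,150,350,384 8
```

```text
t 10.57 p [ 514.1 -133.7   61. ] f [0.1 0.7 0.6] m [-0.02  0.06  0.01] w 49.9
q [-0.475  0.528  1.667  0.     0.956 -2.132]
[[0.9963, -0.0087, -0.0858], [0.0859, 0.0049, 0.9963], [-0.0083, -0.9999, 0.0057]]
0 dp [0.0008, 0.0127, -0.0003] rot [-0.06, -0.02, -0.08]
1 dp [0.0008, 0.0127, -0.0003] rot [-0.06, -0.02, -0.08]
2 dp [0.0008, 0.0127, -0.0003] rot [-0.06, -0.02, -0.08]
3 dp [0.0008, 0.0127, -0.0003] rot [-0.06, -0.02, -0.08]
(208, 150, 89, 167)
((541.4298706054688, -133.06288146972656), (142.61302185058594, 63.72746276855469), 4.971578121185303)
[[467.6000061035156, -107.5], [473.20001220703125, -171.0], [615.2000122070312, -158.60000610351562], [609.7000122070312, -95.0999984741211]]
[[ 208.   150.   473.1 -170.2    8. ]
 [ 216.   315.   614.1 -158.3    8. ]
 [ 289.   315.   609.2  -96.     8. ]
 [ 296.   150.   467.9 -108.     8. ]]
```

View pics/wrist10.png

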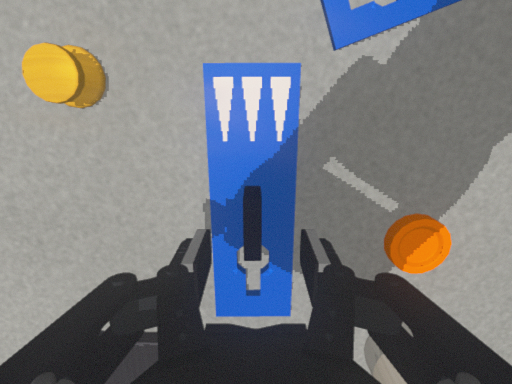

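Emit:
jog_arm(
  rows=[
    {"delta_pos": [0.001,0.015,0],"rotation": [-0.1,0,-0.1]},
    {"delta_pos": [0.001,0.015,0],"rotation": [-0.1,0,-0.1]},
    {"delta_pos": [0.001,0.012,0],"rotation": [-0.1,0,-0.1]},
    {"delta_pos": [0,0,0],"rotation": [0,0,0]},
  ],
)

```text
clock: 11.12
position: [516.7, -134.5, 20.2]
ee_rot: [0.707, 0.031, -0.029, -0.705]
wrist_force: [-0.1, 0.3, 0.7]
grip_width: 50.1
```

```bash
python3 - <<'E'
from h import *
st()
a=np.radians(5.0)
Rt=toolR((0,0,-1),np.array([-np.sin(a),np.cos(a),0]))
plan((517.5,-135,12),Rt,n=1)
E
```

```text
t 11.12 p [ 516.7 -134.5   20.2] f [-0.1  0.3  0.7] m [0.   0.04 0.01] w 50.1
q [-4.730e-01  5.930e-01  1.691e+00 -2.000e-03  8.540e-01 -2.127e+00]
[[0.9964, 0.002, -0.0845], [0.0845, -0.0028, 0.9964], [0.0017, -1.0, -0.0029]]
0 dp [0.0008, 0.0082, -0.0006] rot [0.17, -0.15, 0.1]
```

Emit:
jog_arm(
  rows=[
    {"delta_pos": [0.001,0.008,0],"rotation": [0.1,-0.1,0.1]},
    {"delta_pos": [0,0,0],"rotation": [0,0,0]},
  ],
)

```text
clock: 11.38
position: [518.1, -134.6, 12.2]
ee_rot: [0.707, 0.031, -0.03, -0.706]
wrist_force: [0.5, 0.4, -0.8]
grip_width: 49.8
```

Emit:
jog_arm(
  rows=[
    {"delta_pos": [0,0,0],"rotation": [0,0,0]},
    {"delta_pos": [0,0,0],"rotation": [0,0,0]},
    {"delta_pos": [0,0,0],"rotation": [0,0,0]},
    {"delta_pos": [0,0,0],"rotation": [0,0,0]},
    {"delta_pos": [0,0,0],"rotation": [0,0,0]},
  ],
  hand=0,
)

```text
clock: 12.0
position: [518.4, -134.8, 12.8]
ee_rot: [0.707, 0.031, -0.03, -0.706]
wrist_force: [0.6, 0.5, -0.8]
grip_width: 10.9
```

```bash
python3 - <<'E'
from h import *
st(); grab("wrist","11")
E
python3 m2.py wrist11.npz 150,0,350,384 8
```

```text
t 12.0 p [ 518.4 -134.8   12.8] f [ 0.6  0.5 -0.8] m [ 0.03 -0.03 -0.03] w 10.9
q [-4.730e-01  6.090e-01  1.689e+00 -1.000e-03  8.410e-01 -2.129e+00]
[[0.9963, 0.0022, -0.0863], [0.0863, -0.0022, 0.9963], [0.002, -1.0, -0.0024]]
(189, 38, 134, 235)
((478.02459716796875, -137.97320556640625), (128.80880737304688, 63.84913635253906), 4.848503112792969)
[[411.20001220703125, -111.5999984741211], [416.5, -175.1999969482422], [544.9000244140625, -164.3000030517578], [539.5, -100.69999694824219]]
[[ 189.    38.   416.5 -174.9    8. ]
 [ 204.   272.   544.9 -163.9    8. ]
 [ 219.   239.   521.6 -155.8    8. ]
 [ 243.   225.   511.3 -142.3    8. ]
 [ 246.   203.   497.6 -141.6    8. ]
 [ 266.   204.   497.3 -130.3    8. ]
 [ 268.   225.   510.1 -127.8    8. ]
 [ 291.   239.   517.9 -113.4    8. ]
 [ 297.   260.   531.6 -108.1    8. ]
 [ 307.   271.   538.7 -101.     8. ]
 [ 322.    39.   411.6 -111.8    8. ]]
```

View pics/wrist11.png

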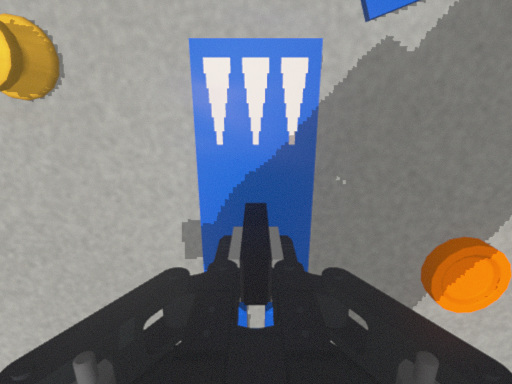

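```bash
python3 - <<'E'
from h import *
T=ld("top0.npz");S=ld("side0.npz")
s,e=tri(T,(164.75,143),S,(203.25,236.25));print("screw head",s,e)
g,e=tri(T,(203.5,147.5),S,(215.5,210));print("green head",g,e)
g1,e1=tri(T,(152.9,182.2),S,(235,279.2));g2,e2=tri(T,(179.05,185.3),S,(241.65,258.9));print(g1,e1,g2,e2)
n=np.array([-.70442,.04841,.70813]);c=np.array([606.2,291.3,114.5])
for p in (s,g,g1,g2): print("h",(p-c)@n)
y=np.cross(n,[0,0,1.]);y/=np.linalg.norm(y)
if y[1]<0:y=-y
x=np.cross(y,n);print("x",x,"y",y)
m=(g1+g2)/2
print("s-guides in board", [(s-m)@v for v in (x,y,n)],"s-g",[(s-g)@v for v in (x,y,n)], "g1-g2",[(g1-g2)@v for v in (x,y,n)])
# board corners (top, side)
E
```

```text
screw head [636.85518262 297.96659218 163.17835416] 1.1905138638306927
green head [628.53695711 190.06098595 163.8398057 ] 0.05702693124439352
[545.21425051 343.89443441  62.65453239] 0.2959687524796163 [540.47672677 267.02267629  60.87474107] 0.3967218045266786
h 13.199208913981627
h 14.303416617400769
h 8.792347241756685
h 7.147868282170655
x [ 0.70646369 -0.04855045  0.70608149] y [ 0.06856149  0.99764689 -0.        ]
s-guides in board [np.float64(138.38452212547048), np.float64(-1.0288889166922626), np.float64(5.229101152017914)] s-g [np.float64(0.17061998062274145), np.float64(108.22200266609737), np.float64(-1.1042077034191422)] g1-g2 [np.float64(0.8714078343649782), np.float64(77.01568229866398), np.float64(1.644478959586031)]
```

Emit:
jog_arm(
  rows=[
    {"delta_pos": [0,-0.02,0],"rotation": [0,0,0]},
    {"delta_pos": [0,-0.04,0],"rotation": [0,0,0]},
    {"delta_pos": [-0.01,-0.05,0],"rotation": [0,0,0]},
    {"delta_pos": [-0.01,-0.05,0],"rotation": [0,0,0]},
    {"delta_pos": [0,0,0],"rotation": [0,0,0]},
  ],
)

```text
clock: 12.68
position: [496.6, -135.7, 175.8]
ee_rot: [0.706, 0.03, -0.031, -0.706]
wrist_force: [0.4, -0.7, -3.1]
grip_width: 10.9
```

```bash
cat >> h.py <<'E'
nB=np.array([-.70442,.04841,.70813]);nB/=np.linalg.norm(nB)
yB=np.array([.0686,.9976,0]);yB/=np.linalg.norm(yB);xB=np.cross(yB,nB)
RB=toolR(-nB,yB)
E
python3 - <<'E'
from h import *
st(); T=ld("top0.npz"); print("lacquer top",onz(T,[(269,150)],130))
plan((524,200,249),RB,step=55)
E
```

```text
t 12.68 p [ 496.6 -135.7  175.8] f [ 0.4 -0.7 -3.1] m [-0.   -0.03 -0.03] w 10.9
q [-4.940e-01  3.420e-01  1.608e+00 -1.000e-03  1.193e+00 -2.151e+00]
[[0.9963, -0.0021, -0.0863], [0.0863, -0.0002, 0.9963], [-0.0021, -1.0, 0.0]]
lacquer top [[640.37549288   9.14483089 130.        ]]
0 dp [0.008, -0.0105, 0.0474] rot [-0.5, 1.2, -6.42]
1 dp [0.0082, -0.01, 0.0475] rot [-0.5, 1.2, -6.42]
2 dp [0.0083, -0.0095, 0.0476] rot [-0.5, 1.2, -6.42]
3 dp [0.0083, -0.009, 0.0477] rot [-0.5, 1.2, -6.42]
4 dp [0.0083, -0.0084, 0.0478] rot [-0.5, 1.2, -6.42]
5 dp [0.0082, -0.0079, 0.0479] rot [-0.5, 1.2, -6.42]
6 dp [0.008, -0.0074, 0.048] rot [-0.5, 1.2, -6.42]
```

Emit:
jog_arm(
  rows=[
    {"delta_pos": [0.008,-0.015,0.04],"rotation": [-0.5,1.2,-6.4]},
    {"delta_pos": [0.008,-0.01,0.047],"rotation": [-0.5,1.2,-6.4]},
    {"delta_pos": [0.008,-0.01,0.048],"rotation": [-0.5,1.2,-6.4]},
    {"delta_pos": [0.008,-0.009,0.048],"rotation": [-0.5,1.2,-6.4]},
    {"delta_pos": [0.008,-0.008,0.048],"rotation": [-0.5,1.2,-6.4]},
  ],
)

```text
clock: 13.3
position: [515.2, 101.2, 227.0]
ee_rot: [0.685, 0.185, 0.207, -0.673]
wrist_force: [0.6, -1.0, -2.6]
grip_width: 10.8
```

```bash
python3 - <<'E'
from h import *
st()
plan((524,200,249),RB,step=50)
E
```

```text
t 13.3 p [515.2 101.2 227. ] f [ 0.6 -1.  -2.6] m [-0.04  0.42 -0.02] w 10.8
q [-0.024  0.065  1.922 -0.02   0.592 -1.549]
[[0.8453, 0.5332, 0.0343], [-0.0253, -0.0241, 0.9994], [0.5337, -0.8456, -0.0068]]
0 dp [0.0056, -0.0054, 0.033] rot [-0.31, 0.6, -4.22]
1 dp [0.0056, -0.0052, 0.033] rot [-0.31, 0.6, -4.22]
2 dp [0.0056, -0.005, 0.033] rot [-0.31, 0.6, -4.22]
```

Emit:
jog_arm(
  rows=[
    {"delta_pos": [0.006,-0.006,0.033],"rotation": [-0.3,0.6,-4.2]},
    {"delta_pos": [0.006,-0.005,0.033],"rotation": [-0.3,0.6,-4.2]},
    {"delta_pos": [0.006,-0.005,0.025],"rotation": [-0.3,0.6,-4.2]},
    {"delta_pos": [0,0,0],"rotation": [0,0,0]},
  ],
)

```text
clock: 13.8
position: [520.2, 198.4, 243.3]
ee_rot: [0.662, 0.247, 0.288, -0.646]
wrist_force: [1.3, -0.1, -2.1]
grip_width: 11.1
```

```bash
python3 - <<'E'
from h import *
st(); grab("wrist","12"); grab("side","12")
E
```

```text
t 13.8 p [520.2 198.4 243.3] f [ 1.3 -0.1 -2.1] m [0.04 0.62 0.04] w 11.1
q [ 0.256  0.103  1.931 -0.573  0.415 -0.807]
[[0.7111, 0.7003, 0.0623], [-0.045, -0.043, 0.9981], [0.7016, -0.7126, 0.0009]]
```

View pics/wrist12.png

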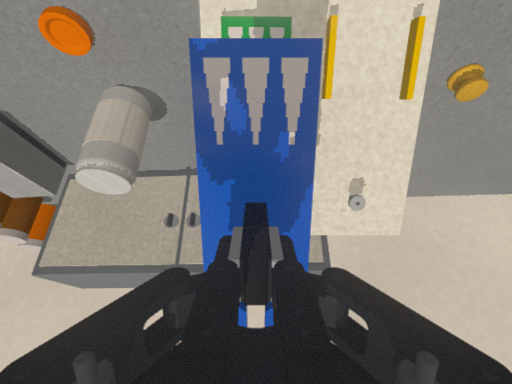

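View pics/side12.png

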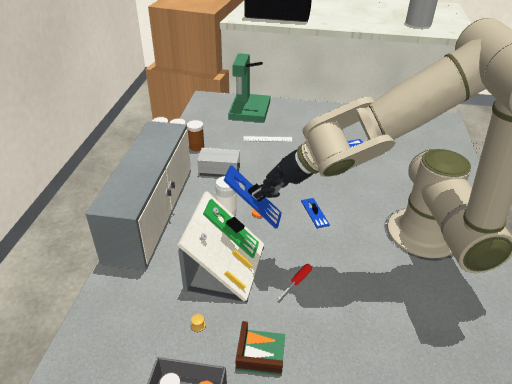

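```bash
cat > m3.py <<'E'
from h import *
import sys
i=ld(sys.argv[1])
h=cv2.cvtColor(i["frame"],cv2.COLOR_BGR2HSV)
m=cv2.inRange(h,(0,0,150),(40,70,255)); k=np.zeros_like(m);k[5:230,325:430]=255;m&=k;m=cv2.erode(m,np.ones((5,5)))
ys,xs=np.nonzero(m);p=depth(i,np.c_[xs,ys]);c=np.median(p,0)
for _ in range(8):
    c=p.mean(0);n=np.linalg.svd(p-c,full_matrices=0)[2][2];r=(p-c)@n;p=p[abs(r)<max(1.5,2.5*r.std())]
n*=np.sign(n[2]);print("n",n,"c",c,len(p),"std",r.std(),"vs nB deg",np.degrees(np.arccos(n@nB)))
print("old plane offset at c", (c-np.array([606.2,291.3,114.5]))@nB)
ym=cv2.inRange(h,(20,120,80),(33,255,255));g=[]
for x0,x1 in ((320,345),(395,430)):
    kk=np.zeros_like(ym);kk[0:120,x0:x1]=ym[0:120,x0:x1];ct=max(cv2.findContours(kk,0,2)[0],key=cv2.contourArea);b=cv2.minAreaRect(ct);print("guide",b)
    ys,xs=np.nonzero(kk);pp=depth(i,np.c_[xs,ys]);hh=(pp-c)@n;print(" h pct",np.percentile(hh,[10,50,90]));top=pp[hh>9];ctr=top.mean(0);g.append(ctr);
    q=np.c_[xs,ys][hh>9];w=plane(i,q,c+14*n,n)@xB;print(" len x",w.min(),w.max(), "ymean",(plane(i,q,c+14*n,n)@yB).mean())
# screw head
g0=cv2.inRange(h,(0,0,60),(180,60,170));kk=np.zeros_like(g0);kk[193:214,345:370]=g0[193:214,345:370]
cv2.imwrite("pics/scr.png",cv2.resize(i["frame"][170:225,330:385],None,fx=8,fy=8,interpolation=cv2.INTER_NEAREST))
ys,xs=np.mgrid[190:216,343:372];uv=np.c_[xs.ravel(),ys.ravel()];pp=depth(i,uv);hh=(pp-c)@n;s=hh>10
print("screw px",uv[s].mean(0),s.sum(),"h",np.median(hh[s]));sp=plane(i,[uv[s].mean(0)],c+17*n,n)[0]
foot=sp-17*n;print("foot",foot)
print("foot board vs guides",[(foot-(g[0]+g[1])/2)@v for v in (xB,yB)], "sep",(g[1]-g[0])@yB,"gdir yaw",(g[1]-g[0]))
E
python3 m3.py wrist12.npz
```

```text
n [-0.36074589  0.85437368  0.3740428 ] c [634.09013199 336.45006173  82.59577842] 17646 std 20.724659739194315 vs nB deg 55.92013164209823
old plane offset at c -40.05300551014295
guide ((329.5, 56.49999237060547), (9.903339385986328, 83.8577651977539), 4.085616588592529)
 h pct [-38.00927945 -31.72541802 -28.74760142]
 len x 424.0633846099446 434.61778165518945 ymean 270.3198796035509
guide ((412.19940185546875, 56.953758239746094), (14.065289497375488, 84.84791564941406), 8.746162414550781)
 h pct [25.35346601 31.0306675  35.35708949]
 len x 317.78683909804863 446.3522009513207 ymean 453.4903573484283
screw px [356.6 198.2] 5 h 65.16732973588925
foot [562.60831392 257.5140333  193.95761621]
foot board vs guides [np.float64(88.06039908795755), np.float64(-10.637650830099513)] sep 146.41986040251706 gdir yaw [ 177.47384244  134.56163963 -228.12952296]
```

View pics/scr.png

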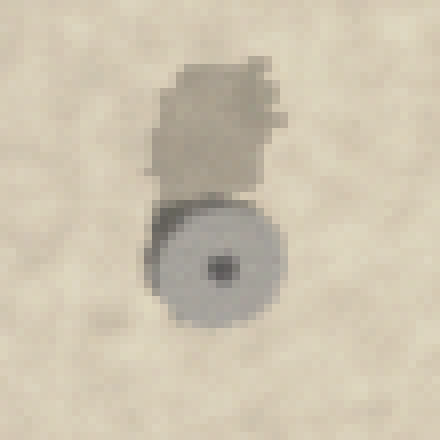

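```bash
cat > m3.py <<'E'
from h import *
i=ld("wrist12.npz")
m=np.zeros((384,512),np.uint8);cv2.fillPoly(m,[np.array([(342,5),(398,5),(396,110),(395,228),(330,228),(330,110),(342,100)])],255);m[165:220,340:375]=0
ys,xs=np.nonzero(m);p=depth(i,np.c_[xs,ys]);p=p[np.abs((p-[606.2,291.3,114.5])@nB)<15]
for _ in range(8):
    c=p.mean(0);n=np.linalg.svd(p-c,full_matrices=0)[2][2];r=(p-c)@n;p=p[abs(r)<max(1.5,2.5*r.std())]
n*=np.sign(n[2]);print("n",n,"c",c,len(p),"std",r.std(),"vs nB deg",np.degrees(np.arccos(n@nB)))
print("old plane offset at c", (c-np.array([606.2,291.3,114.5]))@nB)
y=np.cross([0,0,1.],n);y=y if y[1]>0 else -y;y/=np.linalg.norm(y);x=np.cross(y,n);print("x",x,"y",y)
h=cv2.cvtColor(i["frame"],cv2.COLOR_BGR2HSV)
ym=cv2.inRange(h,(20,120,80),(33,255,255));g=[]
for x0,x1 in ((320,345),(395,430)):
    kk=np.zeros_like(ym);kk[0:120,x0:x1]=ym[0:120,x0:x1]
    ys,xs=np.nonzero(kk);pp=depth(i,np.c_[xs,ys]);hh=(pp-c)@n;print(" h pct",np.percentile(hh,[5,50,95]),len(hh))
    s=hh>12;w=plane(i,np.c_[xs,ys][s],c+14*n,n);print("x",(w@x).min(),(w@x).max(),"y",(w@y).min(),(w@y).max(),(w@y).mean());
    A=np.polyfit(w@x,w@y,1);print("slope deg",np.degrees(np.arctan(A[0])));g.append([((w@x).min()+(w@x).max())/2,(w@y).mean()])
g=np.array(g);print("guide mid",g.mean(0),"sep",g[1]-g[0])
sp=plane(i,[(357.7,203.1)],c+17*n,n)[0];foot=sp-17*n;print("depth head h",((depth(i,[(355,205),(358,207),(360,201)])-c)@n))
print("foot",foot,"bx",foot@x,"by",foot@y,"rel guides",foot@x-g[:,0].mean(),foot@y-g[:,1].mean())
p0,R0=ld and (get_obs()["position"],R.from_quat(get_obs()["ee_rot"]))
print("tool-frame foot",R0.inv().apply(foot-p0)," misalign",(R0.inv()*toolR(-n,y)).as_rotvec(degrees=True))
E
python3 m3.py
```

```text
n [-0.70471893  0.05243806  0.70754609] c [585.80368882 308.3585761   91.03240309] 11617 std 0.6662266042654934 vs nB deg 0.23383137552899264
old plane offset at c -1.4247348067947048
x [ 0.70559541 -0.05250328  0.7066672 ] y [ 0.07420475  0.99724303 -0.        ]
 h pct [ 2.76805884 13.48486704 15.10522573] 811
x 377.4295780075775 446.99503817631006 y 303.02379524741326 309.40294908085724 306.2256275068027
slope deg 0.07963488619573719
 h pct [ 1.72292581 12.82698659 15.00008861] 1134
x 377.4898959278561 446.45344522549817 y 376.2640016184593 387.4340685841846 383.8960270816821
slope deg 0.05030395678277604
guide mid [412.09198933 345.06082729] sep [-0.24063752 77.67039957]
depth head h [16.97270568 16.95987195 18.14661104]
foot [649.35909295 298.4897438  155.065262  ] bx 552.092637856653 by 345.85234171765023 rel guides 140.00064852234254 0.7915144234078184
tool-frame foot [ 24.64023371 148.63485209 109.76861999]  misalign [-0.41833032  0.37752587 -0.43443159]
```

```bash
cat > m4.py <<'E'
from h import *
import sys
i=ld(sys.argv[1]); o=get_obs();p0=o["position"];R0=R.from_quat(o["ee_rot"])
m=blue(i,(170,25,345,260));m=cv2.erode(m,np.ones((3,3)));ys,xs=np.nonzero(m);p=R0.inv().apply(depth(i,np.c_[xs,ys])-p0)
p=p[abs(p[:,1]-5)<10]
for _ in range(8):
    c=p.mean(0);n=np.linalg.svd(p-c,full_matrices=0)[2][2];r=(p-c)@n;p=p[abs(r)<max(1.,2.5*r.std())]
n*=-np.sign(n[1]);print("front plane n(tool)",n,"y at x=0,z=0:",c[1]+(-(0-c[0])*n[0]*-1*-1-(0-c[2])*n[2])/n[1],"c",c,r.std())
yf=c[1]+(c[0]*n[0]+c[2]*n[2])/n[1];print("front y at axis",yf)
m=cv2.morphologyEx(blue(i,(170,25,345,260)),cv2.MORPH_CLOSE,np.ones((15,15)));ct=max(cv2.findContours(m,0,2)[0],key=cv2.contourArea)[:,0]
w=R0.inv().apply(plane(i,ct,p0+R0.apply(c),R0.apply(n))-p0)
print("tail x",w[:,0].min())
for k,(lo,hi) in (("L",(-40,-25)),("R",(25,40))):
    s=(w[:,2]>lo)&(w[:,2]<hi)&(w[:,0]>-100)&(w[:,0]<-20);A=np.polyfit(w[s,0],w[s,2],1);print(k,A,np.polyval(A,0),np.polyval(A,70))
E
python3 m4.py wrist12.npz
```

```text
front plane n(tool) [ 0.00259495 -0.99999414 -0.00223317] y at x=0,z=0: 4.84242932487071 c [-52.51732076   4.70237715   1.68886779] 0.5772581072864025
front y at axis 4.84242932487071
tail x -105.88383523225377
L [-2.50867075e-04 -2.97820241e+01] -29.78202412814145 -29.79958482338011
R [6.69897460e-04 3.31124445e+01] 33.11244448375748 33.159337305992345
```

```bash
cat >> h.py <<'E'
nB=np.array([-.70472,.05244,.70755]);nB/=np.linalg.norm(nB)
yB=np.cross([0,0,1.],nB);yB=yB*np.sign(yB[1]);yB/=np.linalg.norm(yB);xB=np.cross(yB,nB)
RB=toolR(-nB,yB)
foot=np.array([649.3,298.2,155.1])
LOCK=np.array([69.3,12.84,1.2]); OPEN=np.array([39.3,12.84,1.2])
def tgt(pt,xyz): # tool pos so that tool point pt is at board coords xyz rel. screw foot
    return foot+xB*xyz[0]+yB*xyz[1]+nB*xyz[2]-RB.apply(pt)
def where():
    o=get_obs();p=o["position"];r=R.from_quat(o["ee_rot"])
    for k,pt in (("lock",LOCK),("open",OPEN)):
        d=p+r.apply(pt)-foot;print(k,"board",[round(float(d@v),1) for v in (xB,yB,nB)])
    print("rot err",(r.inv()*RB).as_rotvec(degrees=True).round(2))
E
python3 - <<'E'
from h import *
st();where()
print(tgt(OPEN,(0,0,90)))
plan(tgt(OPEN,(0,0,90)),RB,step=40)
E
```

```text
t 13.9 p [520.7 196.7 243.7] f [ 0.3  0.4 -2.6] m [0.03 0.63 0.  ] w 10.8
q [ 0.252  0.102  1.931 -0.569  0.416 -0.812]
[[0.7114, 0.6999, 0.0644], [-0.0463, -0.0448, 0.9979], [0.7013, -0.7129, 0.0005]]
lock board [46.4, -109.0, 134.6]
open board [16.4, -109.2, 134.8]
rot err [-0.42  0.38 -0.43]
[549.00786159 304.45967427 200.09221101]
0 dp [-0.0051, 0.0153, 0.0364] rot [-0.14, 0.13, -0.14]
1 dp [-0.0053, 0.0152, 0.0365] rot [-0.14, 0.13, -0.14]
2 dp [-0.0054, 0.0151, 0.0365] rot [-0.14, 0.13, -0.14]
```

Emit:
jog_arm(
  rows=[
    {"delta_pos": [-0.005,0.005,0.025],"rotation": [-0.1,0.1,-0.1]},
    {"delta_pos": [-0.005,0.01,0.03],"rotation": [-0.1,0.1,-0.1]},
    {"delta_pos": [-0.005,0.015,0.03],"rotation": [-0.1,0.1,-0.1]},
    {"delta_pos": [0,0.01,0.02],"rotation": [-0.1,0.1,-0.1]},
    {"delta_pos": [0,0,0],"rotation": [0,0,0]},
  ],
)

```text
clock: 14.52
position: [547.4, 297.3, 199.9]
ee_rot: [0.666, 0.241, 0.293, -0.642]
wrist_force: [0.3, 0.5, -2.4]
grip_width: 10.8
```

```bash
python3 - <<'E'
from h import *
st();where()
plan(tgt(OPEN,(0,0,40)),RB,step=20)
grab("wrist","13")
E
```

```text
t 14.53 p [547.4 297.3 199.9] f [ 0.3  0.5 -2.4] m [ 0.01  0.6  -0.02] w 10.8
q [ 0.46   0.338  1.759 -0.853  0.503 -0.38 ]
[[0.7118, 0.6976, 0.0819], [-0.0559, -0.0599, 0.9966], [0.7001, -0.714, -0.0036]]
lock board [29.0, -7.6, 90.0]
open board [-1.0, -7.5, 90.3]
rot err [ 0.46 -0.17 -0.53]
0 dp [0.0005, 0.0169, 0.0026] rot [0.15, -0.06, -0.18]
1 dp [0.0004, 0.0169, 0.0025] rot [0.15, -0.06, -0.18]
2 dp [0.0004, 0.0169, 0.0025] rot [0.15, -0.06, -0.18]
```

View pics/wrist13.png

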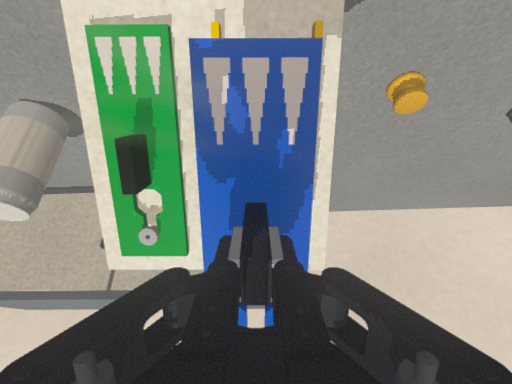

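Emit:
jog_arm(
  rows=[
    {"delta_pos": [0.001,0.01,0.003],"rotation": [0.2,0,-0.2]},
    {"delta_pos": [0,0.015,0.003],"rotation": [0.2,0,-0.2]},
    {"delta_pos": [0,0.015,0.002],"rotation": [0.1,0,-0.1]},
    {"delta_pos": [0,0.005,0],"rotation": [0,0,0]},
    {"delta_pos": [0,0,0],"rotation": [0,0,0]},
  ],
)

```text
clock: 15.2
position: [582.8, 299.3, 166.7]
ee_rot: [0.663, 0.244, 0.296, -0.643]
wrist_force: [0.6, -0.8, -2.4]
grip_width: 11.1
```

```bash
python3 - <<'E'
from h import *
st();where()
plan(tgt(OPEN,(0,0,40)),RB,n=1)
grab("wrist","14");grab("side","14");t=grab("top","14")
s=ld("side14.npz")["frame"]
cv2.imwrite("pics/s14.png",np.hstack([cv2.resize(s[170:300,170:300],None,fx=3,fy=3),cv2.resize(t["frame"][110:240,130:260],None,fx=3,fy=3)]))
E
```

```text
t 15.2 p [582.8 299.3 166.7] f [ 0.6 -0.8 -2.4] m [ 0.02  0.58 -0.01] w 11.1
q [ 0.431  0.439  1.714 -0.937  0.44  -0.303]
[[0.7058, 0.704, 0.0793], [-0.058, -0.0542, 0.9968], [0.7061, -0.7081, 0.0025]]
lock board [30.5, -3.1, 42.2]
open board [0.5, -2.9, 42.2]
rot err [ 0.11 -0.31 -0.05]
0 dp [-0.0005, 0.0022, 0.0027] rot [0.11, -0.31, -0.05]
```

View pics/wrist14.png

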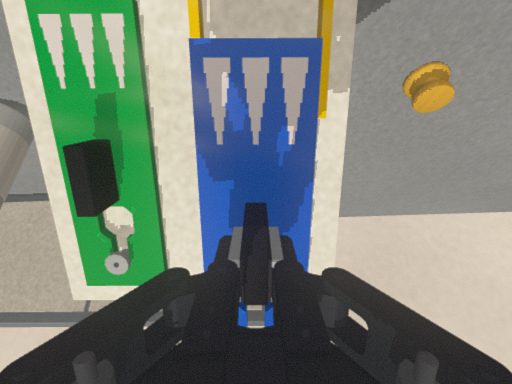

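View pics/s14.png

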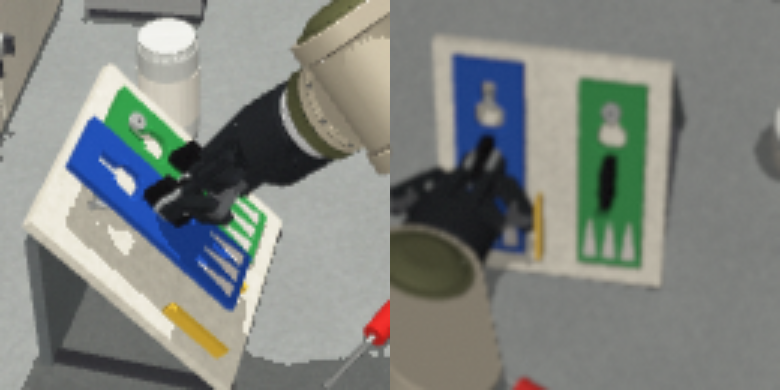

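```bash
cat > m5.py <<'E'
from h import *
import sys
i=ld(sys.argv[1]); o=get_obs();p0=o["position"];R0=R.from_quat(o["ee_rot"])
B=np.c_[xB,yB,nB]
def bb(w): return (w-foot)@B
h=cv2.cvtColor(i["frame"],cv2.COLOR_BGR2HSV)
# board plane check
m=cv2.inRange(h,(10,10,150),(40,80,255));m[:, :155]=0;m[:,190:]=0;m[240:]=0;m=cv2.erode(m,np.ones((5,5)));ys,xs=np.nonzero(m)
b=bb(depth(i,np.c_[xs,ys]));print("board h median",np.median(b[:,2]),len(b), "slope x,y",np.linalg.lstsq(np.c_[b[:,:2],np.ones(len(b))],b[:,2],rcond=None)[0])
m=blue(i,(170,25,345,260));me=cv2.erode(m,np.ones((3,3)));ys,xs=np.nonzero(me);b=bb(depth(i,np.c_[xs,ys]))
hf=np.median(b[:,2]);print("template front h",hf,"fit",np.linalg.lstsq(np.c_[b[:,:2],np.ones(len(b))],b[:,2],rcond=None)[0])
m=cv2.morphologyEx(m,cv2.MORPH_CLOSE,np.ones((15,15)));ct=max(cv2.findContours(m,0,2)[0],key=cv2.contourArea)[:,0]
w=bb(plane(i,ct,foot+nB*hf,nB));tx=w[:,0].min();print("tail x",tx)
e=[]
for s in (-1,1):
    q=(w[:,1]*s>20)&(w[:,0]>tx+8)&(w[:,0]<tx+85);A=np.polyfit(w[q,0],w[q,1],1);e.append(np.polyval(A,tx));print("edge slope deg",np.degrees(np.arctan(A[0])),"y at tail",e[-1], "at lock",np.polyval(A,tx+175))
print("template y mid at tail",np.mean(e),"width",e[1]-e[0],"-> opening x",tx+145)
ym=cv2.inRange(h,(20,120,80),(33,255,255));
for x0,x1 in ((185,215),(315,345)):
    k=np.zeros_like(ym);k[0:130,x0:x1]=ym[0:130,x0:x1];ys,xs=np.nonzero(k)
    if len(xs)<10: continue
    d=bb(depth(i,np.c_[xs,ys]));s=d[:,2]>11;w=bb(plane(i,np.c_[xs,ys][s],foot+14*nB,nB));print("guide top y",w[:,1].min(),w[:,1].max(),"x max",w[:,0].max(),"h",np.percentile(d[:,2],[10,50,90]))
E
python3 m5.py wrist14.npz
```

```text
board h median -0.013723308133683746 6839 slope x,y [ 0.06698509  0.9785239  66.93314217]
template front h 50.26108481524894 fit [-2.02429783e-02 -3.27952680e-03  4.90603854e+01]
tail x -144.12963129952868
edge slope deg -3.719547282437085 y at tail -29.78901959589286 at lock -41.165716724176086
edge slope deg -0.32161223809768263 y at tail 28.25051323387581 at lock 27.26819423474346
template y mid at tail -0.7692531810085246 width 58.039532829768675 -> opening x 0.8703687004713174
guide top y -42.084649837622806 -34.261349538088425 x max -152.02410974885774 h [ 7.86487116 13.7452361  14.85552703]
guide top y 35.14335676286736 41.86827172631729 x max -105.50022812211377 h [10.77491377 13.94090956 14.90377194]
```

```bash
cat > m6.py <<'E'
from h import *
import sys
i=ld(sys.argv[1]);B=np.c_[xB,yB,nB]
def bb(w): return (w-foot)@B
m=blue(i,(175,25,345,215));ys,xs=np.nonzero(cv2.erode(m,np.ones((3,3))));b=bb(depth(i,np.c_[xs,ys]));b=b[abs(b[:,2]-np.median(b[:,2]))<4]
for _ in range(6):
    A=np.c_[b[:,:2],np.ones(len(b))];f=np.linalg.lstsq(A,b[:,2],rcond=None)[0];r=b[:,2]-A@f;b=b[abs(r)<max(.8,2.5*r.std())]
print("front fit",f,"std",r.std(),"h at lock",f@[30,0,1])
nn=np.array([-f[0],-f[1],1]);L=[];Rr=[]
for v in range(48,200,2):
    c=np.nonzero(m[v])[0]
    L.append((c.min()-.5,v));Rr.append((c.max()+.5,v))
P0=foot+nB*f[2]; N=B@nn
top=[(u,np.nonzero(m[:,u])[0].min()-.5) for u in range(200,312,4)]
tl=bb(plane(i,top,P0,N));print("tail x",np.median(tl[:,0]),"tail slope deg",np.degrees(np.arctan(np.polyfit(tl[:,1],tl[:,0],1)[0])))
for k,E in (("L",L),("R",Rr)):
    w=bb(plane(i,E,P0,N));p=np.polyfit(w[:,0],w[:,1],1);r=w[:,1]-np.polyval(p,w[:,0]);s=abs(r)<1;p=np.polyfit(w[s,0],w[s,1],1);print(k,"deg",np.degrees(np.arctan(p[0])),"y tail",np.polyval(p,-145),"y open",np.polyval(p,0))
E
python3 m6.py wrist14.npz; python3 m6.py wrist13.npz
```

```text
front fit [-4.00893516e-03 -1.50808463e-03  4.98988133e+01] std 0.60500909337964 h at lock 49.778545205844566
tail x -143.69583862025166 tail slope deg 0.5562652292956489
L deg -5.499791035956137 y tail -28.052237360879836 y open -42.013615615576064
R deg -0.23339923574274268 y tail 28.443138669993914 y open 27.852465558135908
front fit [-1.22304409e-02 -7.72959205e-03  9.78885159e+01] std 0.5931303605750812 h at lock 97.52160263517727
tail x -145.17459697073576 tail slope deg 0.2911388720037789
L deg -0.42966744172156 y tail -39.42206459370666 y open -40.509456151810596
R deg -0.0806155069256006 y tail 23.548742830214074 y open 23.344726822103883
```

Emit:
jog_arm(
  rows=[
    {"delta_pos": [-0.001,0.006,0.003],"rotation": [0.1,-0.3,0]},
    {"delta_pos": [0,0.008,0.0],"rotation": [0,0,0]},
    {"delta_pos": [0,0.008,0],"rotation": [0,0,0]},
    {"delta_pos": [0,0,0],"rotation": [0,0,0]},
  ],
)

```text
clock: 15.85
position: [598.6, 301.9, 150.5]
ee_rot: [0.662, 0.246, 0.294, -0.643]
wrist_force: [-0.4, -0.7, -2.1]
grip_width: 10.8
```

```bash
python3 - <<'E'
from h import *
st();where()
plan(tgt(OPEN,(0,0.2,10)),RB,n=1)
grab("wrist","15")
E
python3 m6.py wrist15.npz;python3 m5.py wrist15.npz | grep guide
```

```text
t 15.85 p [598.6 301.9 150.5] f [-0.4 -0.7 -2.1] m [ 0.06  0.63 -0.02] w 10.8
q [ 0.421  0.488  1.687 -0.973  0.417 -0.275]
[[0.7052, 0.7053, 0.073], [-0.0522, -0.0511, 0.9973], [0.7071, -0.7071, 0.0008]]
lock board [30.1, 1.2, 19.9]
open board [0.1, 1.2, 19.9]
rot err [-0.08  0.02  0.04]
0 dp [-0.0001, 0.0099, -0.001] rot [-0.08, 0.02, 0.04]
front fit [-2.14414024e-03  2.56246647e-03  2.75970282e+01] std 0.5916928182964776 h at lock 27.532704011328022
tail x -144.1719210891228 tail slope deg 0.054078309890976194
L deg -4.6335856674589575 y tail -25.637018035237457 y open -37.38899146643839
R deg -0.14343577098280905 y tail 31.876898837740413 y open 31.513901241446632
guide top y -39.58328912436484 -35.27952763078848 x max -105.09399532908165 h [ 5.70863865 13.41367641 14.64854046]
guide top y 33.55971155095597 41.899220059750384 x max -105.04543303087125 h [11.57041289 13.87819931 14.88640699]
```

View pics/wrist15.png

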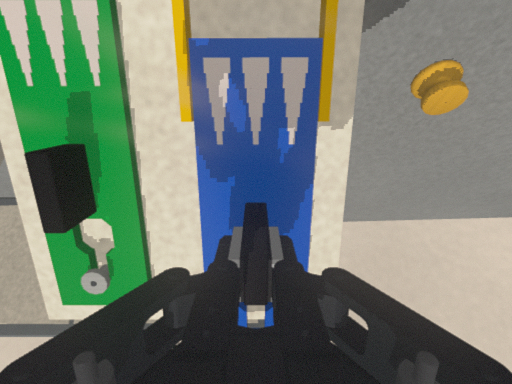

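Emit:
jog_arm(
  rows=[
    {"delta_pos": [-0.0005,0.005,0],"rotation": [0,0,0]},
    {"delta_pos": [0,0.005,0],"rotation": [0,0,0]},
    {"delta_pos": [0,0,0],"rotation": [0,0,0]},
  ],
)

```text
clock: 16.27
position: [605.6, 301.5, 143.1]
ee_rot: [0.662, 0.247, 0.295, -0.643]
wrist_force: [-0.2, -0.0, -2.8]
grip_width: 10.6
```

```bash
python3 - <<'E'
from h import *
st();where();grab("wrist","16")
s=grab("side","16")["frame"];t=grab("top","16")["frame"]
cv2.imwrite("pics/s16.png",np.hstack([cv2.resize(s[180:280,175:275],None,fx=4,fy=4,interpolation=cv2.INTER_CUBIC),cv2.resize(t[115:215,135:235],None,fx=4,fy=4,interpolation=cv2.INTER_CUBIC)]))
E
python3 m6.py wrist16.npz
```

```text
t 16.27 p [605.6 301.5 143.1] f [-0.2 -0.  -2.8] m [ 0.03  0.61 -0.02] w 10.6
q [ 0.415  0.509  1.676 -0.991  0.407 -0.26 ]
[[0.7048, 0.7057, 0.0728], [-0.0522, -0.0507, 0.9973], [0.7075, -0.7067, 0.0011]]
lock board [29.8, 1.3, 9.7]
open board [-0.2, 1.3, 9.7]
rot err [-0.1   0.01  0.07]
front fit [-1.67561546e-03  2.52183651e-03  1.73768258e+01] std 0.5928655531318734 h at lock 17.32655732701194
tail x -144.40316478846495 tail slope deg 0.149665726008727
L deg -5.234572920272054 y tail -24.594822644267232 y open -37.87908053698038
R deg -0.12169193654174322 y tail 32.03237077235679 y open 31.72440118922887
```

View pics/s16.png

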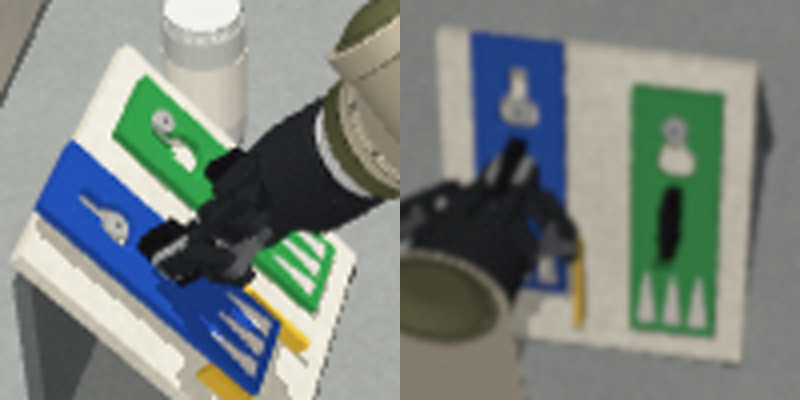

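Emit:
jog_arm(
  rows=[
    {"delta_pos": [0,0.004,-0.001],"rotation": [0,0,0]},
    {"delta_pos": [0,0.002,0],"rotation": [0,0,0]},
    {"delta_pos": [0,0,0],"rotation": [0,0,0]},
  ],
)

```text
clock: 16.8
position: [609.9, 300.4, 139.2]
ee_rot: [0.662, 0.247, 0.295, -0.643]
wrist_force: [-0.1, -0.7, -2.2]
grip_width: 11.0
```

Emit:
jog_arm(
  rows=[
    {"delta_pos": [0,0.0015,0],"rotation": [0,0,0]},
    {"delta_pos": [0,0,0],"rotation": [0,0,0]},
  ],
)

```text
clock: 17.05
position: [611.0, 300.3, 138.1]
ee_rot: [0.662, 0.247, 0.295, -0.643]
wrist_force: [-1.2, -0.1, -2.6]
grip_width: 10.9
```

```bash
python3 - <<'E'
from h import *
st();where();grab("wrist","17")
E
python3 m6.py wrist17.npz
```

```text
t 17.05 p [611.  300.3 138.1] f [-1.2 -0.1 -2.6] m [ 0.03  0.58 -0.03] w 10.9
q [ 0.408  0.523  1.669 -1.003  0.398 -0.251]
[[0.7042, 0.7063, 0.0724], [-0.0522, -0.0502, 0.9974], [0.7081, -0.7061, 0.0015]]
lock board [30.2, 0.5, 2.4]
open board [0.2, 0.5, 2.3]
rot err [-0.13  0.01  0.12]
front fit [-7.97642874e-04  2.61409644e-03  9.99445909e+00] std 0.5952020515602389 h at lock 9.970529807385608
tail x -144.04141002218313 tail slope deg 0.01415471464783734
L deg -4.3229326564964214 y tail -26.6342448982876 y open -37.595215840527516
R deg -0.07996108728177004 y tail 31.161882862754677 y open 30.9595230156304
```

Emit:
jog_arm(
  rows=[
    {"delta_pos": [-0.004,0.001,0],"rotation": [0,0,0]},
    {"delta_pos": [-0.006,0,0],"rotation": [0,0,0]},
    {"delta_pos": [0,0,0],"rotation": [0,0,0]},
  ],
)

```text
clock: 17.48
position: [604.0, 300.9, 129.6]
ee_rot: [0.662, 0.247, 0.295, -0.643]
wrist_force: [0.7, -0.3, -1.2]
grip_width: 11.1
```

```bash
python3 - <<'E'
from h import *
st();where()
E
```

```text
t 17.48 p [604.  300.9 129.6] f [ 0.7 -0.3 -1.2] m [ 0.08  0.62 -0.05] w 11.1
q [ 0.415  0.527  1.691 -1.058  0.389 -0.188]
[[0.7044, 0.7061, 0.0722], [-0.052, -0.0501, 0.9974], [0.7079, -0.7064, 0.0014]]
lock board [19.2, 0.6, 1.3]
open board [-10.8, 0.6, 1.3]
rot err [-0.14  0.02  0.1 ]
```

Emit:
jog_arm(
  rows=[
    {"delta_pos": [-0.005,0,0],"rotation": [0,0,0]},
    {"delta_pos": [-0.006,0,0],"rotation": [0,0,0]},
    {"delta_pos": [0,0,0],"rotation": [0,0,0]},
  ],
)

```text
clock: 17.85
position: [595.7, 301.6, 121.3]
ee_rot: [0.662, 0.247, 0.295, -0.643]
wrist_force: [-0.1, -0.1, -2.2]
grip_width: 10.9
```

```bash
python3 - <<'E'
from h import *
st();where()
E
```

```text
t 17.85 p [595.7 301.6 121.3] f [-0.1 -0.1 -2.2] m [0.02 0.61 0.  ] w 10.9
q [ 0.423  0.529  1.716 -1.118  0.382 -0.117]
[[0.7044, 0.7061, 0.072], [-0.0519, -0.0498, 0.9974], [0.7079, -0.7064, 0.0016]]
lock board [7.4, 0.7, 1.4]
open board [-22.6, 0.6, 1.3]
rot err [-0.15  0.03  0.1 ]
```

Emit:
jog_arm(
  rows=[
    {"delta_pos": [-0.005,0,0],"rotation": [0,0,0]},
    {"delta_pos": [-0.002,0,0],"rotation": [0,0,0]},
    {"delta_pos": [0,0,0],"rotation": [0,0,0]},
  ],
)

```text
clock: 18.23
position: [590.6, 302.0, 116.3]
ee_rot: [0.662, 0.247, 0.295, -0.644]
wrist_force: [-0.3, 0.6, -3.4]
grip_width: 11.0
```

```bash
python3 - <<'E'
from h import *
st();where();grab("wrist","18")
s=grab("side","18")["frame"];t=grab("top","18")["frame"]
cv2.imwrite("pics/s18.png",np.hstack([cv2.resize(s[180:280,175:275],None,fx=4,fy=4,interpolation=cv2.INTER_CUBIC),cv2.resize(t[115:215,135:235],None,fx=4,fy=4,interpolation=cv2.INTER_CUBIC)]))
E
python3 m6.py wrist18.npz
```

```text
t 18.23 p [590.6 302.  116.3] f [-0.3  0.6 -3.4] m [ 0.01  0.6  -0.01] w 11.0
q [ 0.427  0.531  1.73  -1.158  0.378 -0.071]
[[0.7042, 0.7064, 0.0719], [-0.0521, -0.0496, 0.9974], [0.7081, -0.7061, 0.0019]]
lock board [0.3, 0.7, 1.4]
open board [-29.7, 0.7, 1.4]
rot err [-0.17  0.02  0.12]
front fit [-7.03768208e-04  3.59116056e-03  9.07140282e+00] std 0.5901628687260528 h at lock 9.050289774114516
tail x -173.96328439341167 tail slope deg 0.04929328712161589
L deg -3.7175113895201384 y tail -29.156266436785614 y open -38.577498575800405
R deg -0.025009183846497265 y tail 31.328020503131196 y open 31.264729071914743
```

View pics/s18.png

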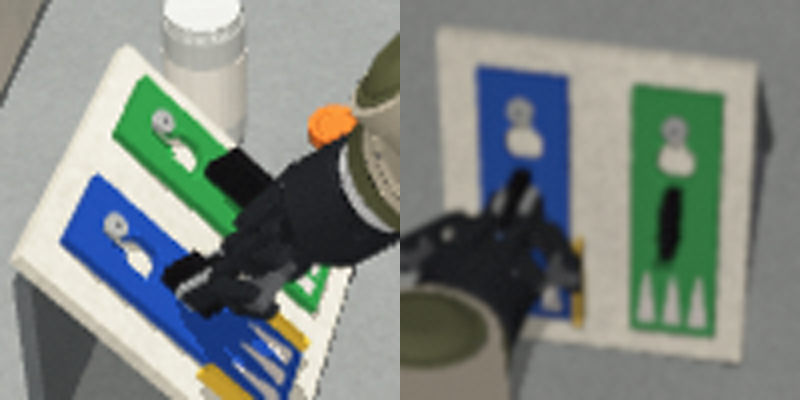

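Emit:
jog_arm(
  rows=[
    {"delta_pos": [-0.0015,0.001,0],"rotation": [0,0,0]},
    {"delta_pos": [0,0,0],"rotation": [0,0,0]},
  ],
)

```text
clock: 18.62
position: [590.8, 302.1, 115.2]
ee_rot: [0.661, 0.248, 0.295, -0.643]
wrist_force: [0.4, -0.3, -2.2]
grip_width: 10.9
```

```bash
python3 - <<'E'
from h import *
st();where()
E
```

```text
t 18.62 p [590.8 302.1 115.2] f [ 0.4 -0.3 -2.2] m [ 0.05  0.55 -0.03] w 10.9
q [ 0.428  0.533  1.731 -1.169  0.376 -0.06 ]
[[0.7031, 0.7074, 0.0721], [-0.0526, -0.0494, 0.9974], [0.7091, -0.7051, 0.0024]]
lock board [-0.3, 0.8, 0.6]
open board [-30.3, 0.8, 0.5]
rot err [-0.19 -0.01  0.2 ]
```

Emit:
jog_arm(
  rows=[
    {"delta_pos": [-0.001,0,0],"rotation": [0,0,0]},
    {"delta_pos": [0,0,0],"rotation": [0,0,0]},
  ],
)

```text
clock: 18.88
position: [590.8, 302.1, 115.2]
ee_rot: [0.661, 0.248, 0.296, -0.643]
wrist_force: [1.1, 1.2, -1.9]
grip_width: 11.1
```

Emit:
jog_arm(
  rows=[
    {"delta_pos": [0,0,0],"rotation": [0,0,0]},
    {"delta_pos": [0,0,0],"rotation": [0,0,0]},
    {"delta_pos": [0,0,0],"rotation": [0,0,0]},
    {"delta_pos": [0,0,0],"rotation": [0,0,0]},
  ],
  hand=0.04,
)

```text
clock: 19.38
position: [590.5, 302.4, 115.3]
ee_rot: [0.661, 0.248, 0.296, -0.643]
wrist_force: [-0.1, -0.3, 0.5]
grip_width: 40.2
```

```bash
python3 - <<'E'
from h import *
st();where();grab("wrist","19")
E
python3 m6.py wrist19.npz
```

```text
t 19.38 p [590.5 302.4 115.3] f [-0.1 -0.3  0.5] m [ 0.02  0.38 -0.03] w 40.2
q [ 0.428  0.533  1.732 -1.175  0.376 -0.053]
[[0.7021, 0.7084, 0.0717], [-0.0527, -0.0488, 0.9974], [0.7101, -0.7041, 0.003]]
lock board [-0.5, 1.0, 1.0]
open board [-30.5, 1.1, 0.8]
rot err [-0.22 -0.02  0.28]
front fit [-4.45928183e-04  5.43541289e-04  7.95276442e+00] std 0.5834673166228577 h at lock 7.939386572535436
tail x -174.77440407456834 tail slope deg 0.04699117158744919
L deg -2.9185254508824037 y tail -29.77284905341639 y open -37.16523612609836
R deg -0.09891783285134081 y tail 31.545476500297628 y open 31.295142180113928
```

View pics/wrist19.png

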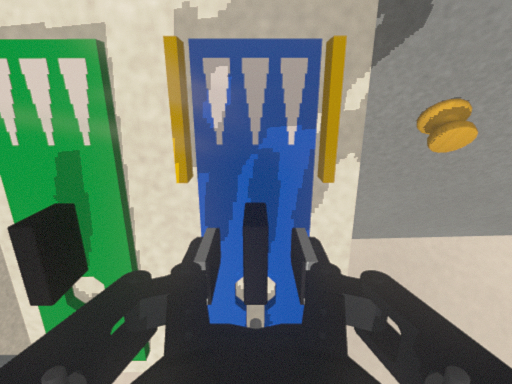

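Emit:
jog_arm(
  rows=[
    {"delta_pos": [0,-0.008,0],"rotation": [0,0,0]},
    {"delta_pos": [0,-0.015,0],"rotation": [0,0,0]},
    {"delta_pos": [0,-0.02,0],"rotation": [0,0,0]},
    {"delta_pos": [0,-0.03,0],"rotation": [0,0,0]},
    {"delta_pos": [0,-0.03,0],"rotation": [0,0,0]},
  ],
)

```text
clock: 20.05
position: [513.5, 307.3, 190.8]
ee_rot: [0.661, 0.247, 0.295, -0.644]
wrist_force: [-0.4, 1.1, -0.5]
grip_width: 40.1
```

Emit:
jog_arm(
  rows=[
    {"delta_pos": [0,-0.03,0],"rotation": [0,0,0]},
    {"delta_pos": [0,-0.02,0],"rotation": [0,0,0]},
    {"delta_pos": [0,0,0],"rotation": [0,0,0]},
    {"delta_pos": [0,0,0],"rotation": [0,0,0]},
  ],
)

```text
clock: 20.55
position: [474.3, 310.5, 230.8]
ee_rot: [0.659, 0.249, 0.296, -0.645]
wrist_force: [-0.3, 0.7, 0.2]
grip_width: 40.0
```

```bash
python3 - <<'E'
from h import *
st();w=grab("wrist","20")
s=grab("side","20")["frame"];t=grab("top","20")["frame"]
cv2.imwrite("pics/s20.png",np.hstack([cv2.resize(s[180:280,175:275],None,fx=4,fy=4,interpolation=cv2.INTER_CUBIC),cv2.resize(t[115:215,135:235],None,fx=4,fy=4,interpolation=cv2.INTER_CUBIC)]))
E
```

```text
t 20.55 p [474.3 310.5 230.8] f [-0.3  0.7  0.2] m [ 0.09  0.35 -0.01] w 40.0
q [ 0.562  0.199  1.861 -0.872  0.574 -0.308]
[[0.701, 0.7098, 0.0691], [-0.0531, -0.0446, 0.9976], [0.7111, -0.703, 0.0064]]
```

View pics/s20.png

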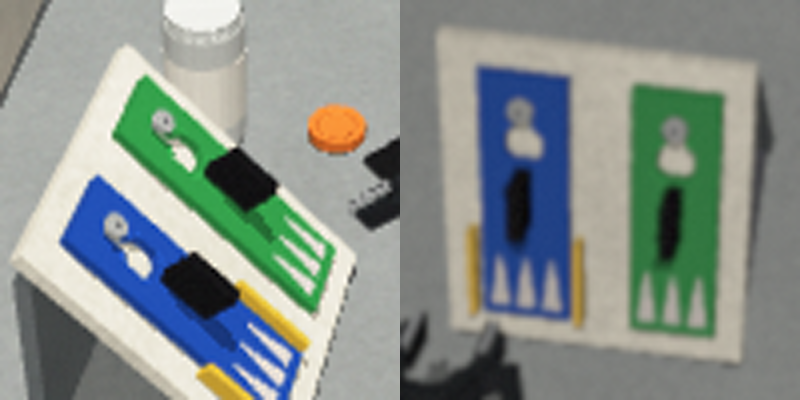

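View pics/wrist20.png

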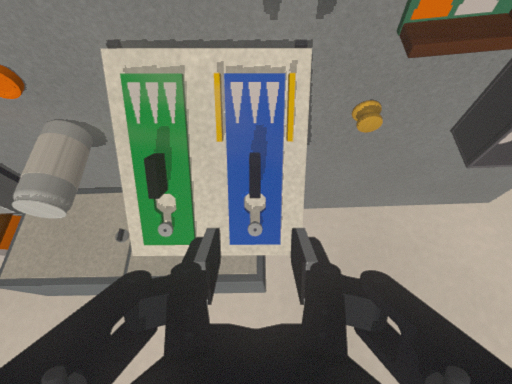

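View pics/top20.png

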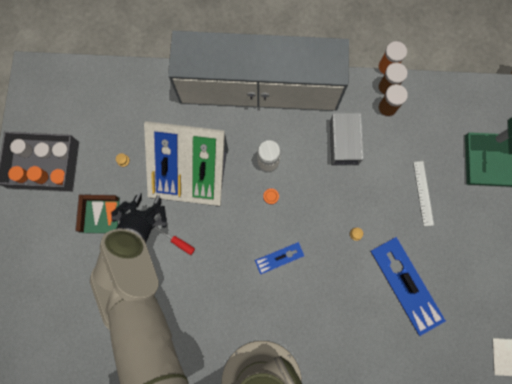

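```bash
python3 - <<'E'
from h import *
i=ld("wrist20.npz");B=np.c_[xB,yB,nB];bb=lambda w:(w-foot)@B
f=i["frame"]; cv2.imwrite("pics/z20.png",cv2.resize(f[185:255,215:295],None,fx=8,fy=8,interpolation=cv2.INTER_CUBIC))
m=cv2.morphologyEx(blue(i,(218,65,292,250)),cv2.MORPH_CLOSE,np.ones((21,21)));ct=max(cv2.findContours(m,0,2)[0],key=cv2.contourArea)[:,0]
w=bb(plane(i,ct,foot+8*nB,nB))[:,:2];r=cv2.minAreaRect(w.astype(np.float32));print("template rect",r,"lock x",r[0][0]+75)
print("screw",bb(plane(i,[(255,229.5)],foot+17*nB,nB)))
ys,xs=np.nonzero(cv2.erode(blue(i,(225,75,290,245)),np.ones((3,3))));b=bb(depth(i,np.c_[xs,ys]));b=b[abs(b[:,2]-8)<5];print("front h fit",np.linalg.lstsq(np.c_[b[:,:2],np.ones(len(b))],b[:,2],rcond=None)[0])
E
```

```text
template rect ((-75.3753890991211, -0.2545433044433594), (197.43194580078125, 62.8817138671875), 0.05512651428580284) lock x -0.37538909912109375
screw [[ 0.07247289  0.2092741  17.        ]]
front h fit [-3.27622905e-04  3.27277284e-04  7.94969977e+00]
```

View pics/z20.png

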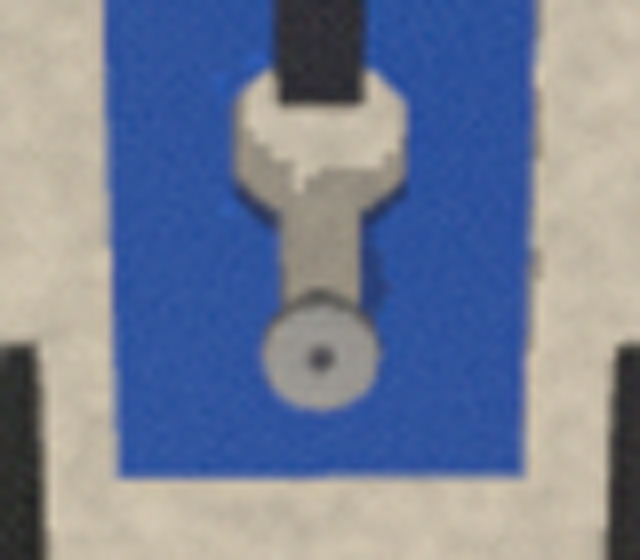

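Screw is at the closed end (lock offset about −0.4, −0.3, 0 mm) and the plate lies flat. Handing in.

```bash
python3 - <<'E'
from h import *
print(bot.finish_job()); st()
E
```

```text
the job is handed in; nothing more can be done
None
the job is handed in; nothing more can be done
```

The blue template is hanging on the free screw, fully home at the closed end of its slot, and the job is handed in; no verdict was reported.

I drew the middle-sized template out by its tail, lifted it past knob_a, set it flat on the bench and let it go. I then took it by the rib, hung it over the screw head between the guides, slid it about 30 mm down the slope, released it and backed off. That ended at about 20.6 s of the 67 s allowed.

**Final fit (wrist camera):** the lock point is about (−0.4, −0.3, 0) mm from the screw. The front face is 7.95 mm off the board, so the 8 mm plate lies flat on it. Its slope is under 0.1° and its turn about 0.05°.

**Forces and bystanders:** the wrist force read by the end of each move never exceeded about 4 N. In the last top view the bystanders in sight look unmoved. The arm partly covers the screwdriver and the board corner there, and I made no numeric check of any bystander.

**Checks that failed or disagreed:**
- The first board-plane fit from the top camera, and the first from the wrist camera, were wrong because they took in background. I redid the wrist fit, and it agreed with the side view to 0.2°.
- The left-edge fit of the template was off by 3–5° in most close views, so I relied on the right edge, the guides and the arm pose.
- Estimates of the template's sideways offset in the hand differed by about 1–2 mm, within the clearances.

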